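# Load the drying tube and set the steamer to dry

## Robot

A 6-joint arm with a two-finger parallel gripper is mounted at the origin on the work surface. World frame = base frame: x ahead of the robot, y to its left, z up, the work surface at z = 0. Lengths are in m, angles in rad, forces in N, time in s.
With the tool pointing down it reaches from about 0.3 to 0.875 m from the base axis. Payload 6.4 kg.
Tool frame: the origin (TCP) lies at the very end of the fingers, on their centre line; the grasp point (between the pads) lies 19 mm behind it; z points along the fingers, y is the line along which they close (so a half turn about z gives the same grasp; the last joint's range is limited). The gripper opens to 85 mm and grips with 20 to 120 N. Pads are 22 mm wide; open, the fingers measure 114 mm over their backs; the gripper's body (76 mm by 85 mm) begins 54 mm behind the grasp point. The pads swing forward as they close: fully open they stand 13 mm farther back than shut.
Start: joints at [1.006, 0.181, 1.607, -0, 1.354, -0.206], TCP at [0.202, 0.538, 0.231] pointing down, gripper open.
Joint ranges: [-2.99, 2.99], [-0.89, 2.07], [0.3, 2.58], [-1.14, 4.28], [0, 2.63], [-3.12, 3.12]. Speed limits (rad/s): [2.57, 2.57, 3.01, 3.14, 3.14, 3.14].

## Interface

Orientations are given as a unit quaternion [w, x, y, z].
In Python, from bench import ctrl, camera, calibration, order, outline_of gives the robot as it stands.
- The arm moves only by the tool move_arm, never from a script. Its argument "series" is a list that holds one entry, the list of rows, each a list of 5 numbers: the opening, from 0 (shut) to 1 (fully open), then the shift along the tool's x, y, z in mm, then the turn about the tool's z in rad. A call has exactly 10 rows; each row is the pose to reach, as a shift and turn from the pose commanded when the call began, along the tool's axes at that moment; what a row does not reach only later rows make up. A row lasts 1/12 s, in which the tool goes at most 41.7 mm and 7.16 degrees, less where a joint would pass 70% of its speed; a pose out of reach is approached as far as the arm can. A call with a gripper value outside its range is refused whole. The fingers move at their own pace and stop on an object; the grip force is fixed at half the most. Time passes only in rows, so rows that repeat a pose let the fingers close, or fill a call up. It gives the time, the measured TCP pose, the force, the opening and the grip force at its end, in the units of the state.
- ctrl.get_obs(): the state, without advancing time (a new reading comes with each control period).
- camera(name): name is "side" or "top"; returns (picture, depth): 400x640x3 uint8, blue, green, red; 400x640 float32, m along the optical axis (not along the pixel's ray), 0 where there is no reading.
- calibration(name): a dict with "intrinsics" (3x3 intrinsics, pixels), "rvec" (rotation vector, rad) and "tvec" (3), from world to camera coordinates, as OpenCV has them. Camera axes: x right, y down, z forward; pixel columns grow to the right and rows downward; lengths in m; the calibration is good to about 2 mm. A picture is of the moment at which its call begins. calibration takes no time and is no camera call.
- order.hand_in(): hands the job in; it is judged then, once.
Trained networks look in the newest picture that a camera, given by its name, has taken for a name from the list of things; names that differ only in an ending like _2 or _b are one class to them, and where a whole thing is asked for, a point or a joint stands for the part that bears it (a point fixed in the world has none). Each returns a list of dicts, best first, with "conf" (0 to 1); they miss things now and then, are a little off and sometimes report something else, mostly with a low value. They report only what shows in the picture. A call takes as long as a camera call.
- outline_of(target, camera): "region" (400x640 bool, what is visible of it) and "bbox" ([centre column, centre row, width, height] in pixels, round what is visible of it).
The state is a dict: "time_s": time; "q": joint angles; "dq": joint speeds; "joint_efforts": joint torques, N m; "eef_pos": TCP position; "eef_rot": TCP orientation; "wrist_force": force on the tool from outside, world axes, zero at the start; "torque": the same for the moment, N m; "opening": opening from 0.0 (shut) to 1.0 (fully open); "grasp_force": force on a finger pad.
Only numpy, scipy, OpenCV 4.12 (cv2) and the standard library are available. Lean on these libraries where they do the work, as an engineer would, in place of code of your own. Each camera call takes 0.05 s, during which the arm holds its last target. There are 200 camera calls.

## Task

Get the little bamboo steamer drying: feed every loose drying cartridge lengthwise into the square drying tube through its open mouth, one after another, each pushing the last deeper, until none sticks out of the mouth, and set the small steamer tier (the one with the bar handle) upright across both bars of the steel rack, in the middle. Only when all that is done, push the toggle switch fully over to on. Leave the bowl and the large tier where they are.

Things in the scene. Friction and masses are not known exactly. Their poses are not given: they have to be found in the camera images.
- cart1_mid (a point): Drying cartridge: aluminium block with rounded edges and dark slots, 50 mm long, 28 mm wide and 28 mm high, 60 g, lying on the floor of the basket. The point is its centre; x is its long axis. Only some of the five cartridges are there (the others are absent).
- cart2_mid (a point): Drying cartridge: aluminium block with rounded edges and dark slots, 50 mm long, 28 mm wide and 28 mm high, 60 g, lying on the floor of the basket. The point is its centre; x is its long axis. Only some of the five cartridges are there (the others are absent).
- cart3_mid (a point): Drying cartridge: aluminium block with rounded edges and dark slots, 50 mm long, 28 mm wide and 28 mm high, 60 g, lying on the floor of the basket. The point is its centre; x is its long axis. Only some of the five cartridges are there (the others are absent).
- cart4_mid (a point): Drying cartridge: aluminium block with rounded edges and dark slots, 50 mm long, 28 mm wide and 28 mm high, 60 g, lying on the floor of the basket. The point is its centre; x is its long axis. Only some of the five cartridges are there (the others are absent).
- cart5_mid (a point): Drying cartridge: aluminium block with rounded edges and dark slots, 50 mm long, 28 mm wide and 28 mm high, 60 g, lying on the floor of the basket. The point is its centre; x is its long axis. Only some of the five cartridges are there (the others are absent).
- dryer: Grey drying tube, fixed on the basket floor, closed at its far end by a steel 80 mm fan cube. Origin on the basket floor under the mouth (front edge of its roof); x points along the bore into the tube, z up. Square bore 32 x 32 mm, its floor 6 mm above the basket floor, 256 mm deep (room for five cartridges in a row); walls and roof 4 mm thick, so 42 mm high. Friction alone holds the cartridges.
- trough (a point): Loading trough before the mouth of the drying tube, open at the top and rear, axes as the tube. The point is on its floor, 40 mm before the mouth; the floor is level with that of the bore and runs from the mouth back 80 mm. Its steel side rails stand only 6 mm above that floor, 33 mm apart at the mouth, 43 mm at the rear. A cartridge laid in it lengthwise can be pushed into the tube from behind.
- rack: Steel rack on folded-out legs, fixed: two parallel level bars, each 8 mm wide and 170 mm long, along the rack's x, their centre lines 70 mm apart in y, their tops 70 mm above the basket floor. Origin on the basket floor under the rack's middle; z up.
- tier_bar (a point): Small bamboo steamer tier, round, 120 mm across, 50 mm high, open at the top, flat bottom, 180 g; a bamboo bar handle, 16 mm wide and 12 mm thick, runs across the rim. The point is the centre of the bar, on the tier's axis, 54 mm above its underside; x runs along the bar, z up. The tier is hollow beneath the bar (inner floor 48 mm below the point).
- toggle (a joint): Lever of the toggle switch of the drying fan: 0 is off (lever leaning 0.5 rad towards the panel section's -x), 1.0 rad is fully on (leaning as far towards +x). It stays where it is left; a light push of the lever towards +x turns it.
- toggle_tip (a point): Centre of the black ball, 26 mm across, at the tip of the toggle lever, 50 mm from the lever's pivot, which lies 26 mm above the origin of the panel section. The point moves with the lever.
- panel: White section of the basket's side panel, 160 mm long (along its x), 70 mm high, fixed, carrying the grey switch box (70 x 50 mm, top 29 mm up). Origin on the basket floor under the middle of the switch box; the upright panel's face is 48 mm from the origin towards its -y; x is the direction in which the lever is pushed to switch on, z up.
- bowl: Bystander: blue ceramic bowl, 100 mm across, 50 mm high. Origin under its middle.
- big_tier: Bystander: large bamboo steamer tier without handle, 144 mm across, 60 mm high. Origin under its middle.

How it is judged:
By the outcome, as a careful person would: the job done as asked, in the order asked, and still so for the second after the job is handed in, with the robot touching nothing.
Of cart1, cart2, cart3, cart4, cart5 only 3 to 5 are there at a start; the rules pass over those that are not, and their reading is None.
At some moment in a run one of cart1, cart2, cart3, cart4, cart5 may be knocked a few centimetres aside while the robot is not near it.
Once in a run the grip may slacken for a moment while it holds something.
It also fails if it takes over 210 s, if anything falls off the work surface, if the arm or the gripper's body presses on something with over 40 N, if the wrist force passes 120 N, or if a joint passes its speed limit or range.

## Working session

There is one attempt and no reset: what is moved stays moved. The work goes in short steps, Python scripts to look and compute and a tool call to move; the robot and the scene stay as the last step left them, time stands still between calls to the robot, and variables do not carry over. Pictures are saved under pics/ and viewed, at most 14 in all, crops included, and the job is handed in when it is done.

Besides the shell and the picture viewer there is one more tool, called after "Request:" in YAML: its name, and indented under it one key for each argument. move_arm: Moves the arm, as the interface text tells. Its arguments: {"type":"object","properties":{"series":{"type":"array","items":{"type":"array","items":{"type":"array","items":{"type":"number"}}}}},"required":["series"]}

```bash
ls; mkdir -p pics; cat > h.py <<'E'
import numpy as np, cv2
from bench import ctrl, camera, calibration, order, outline_of
def cal(n):
    c=calibration(n); K=np.array(c["intrinsics"],float); R=cv2.Rodrigues(np.array(c["rvec"],float))[0]; return K,R,np.array(c["tvec"],float).ravel()
def world(n,d):
    K,R,t=cal(n); v,u=np.mgrid[0:400,0:640]
    p=np.stack([(u-K[0,2])/K[0,0]*d,(v-K[1,2])/K[1,1]*d,d],-1)
    return (p-t)@R   # R^T(p-t)
def proj(n,P):
    K,R,t=cal(n); q=(R@np.atleast_2d(P).T).T+t; q=q@K.T; return q[:,:2]/q[:,2:]
def st():
    o=ctrl.get_obs(); print({k:np.round(o[k],4).tolist() for k in("time_s","q","eef_pos","eef_rot","wrist_force","opening","grasp_force")})
E
python3 - <<'E'
from h import *
st()
for n in("top","side"):
    im,d=camera(n); cv2.imwrite(f"pics/{n}0.png",im); K,R,t=cal(n); print(n,K.tolist(),(-R.T@t).round(3),R.round(2).tolist())
    np.save(f"{n}0.npy",d)
E
```

```text
pics
{'time_s': 0.0, 'q': [1.0057, 0.1815, 1.608, 0.0, 1.3538, -0.2063], 'eef_pos': [0.2016, 0.5379, 0.2304], 'eef_rot': [-0.0003, 0.1784, 0.9839, -0.0008], 'wrist_force': [-0.51, 0.1601, 0.2691], 'opening': 0.9999, 'grasp_force': 0.0}
top [[512.2118958976897, 0.0, 321.66614742975355], [0.0, 512.2118958976897, 199.90870637259414], [0.0, 0.0, 1.0]] [0.442 0.016 1.265] [[-0.02, -1.0, 0.02], [-0.99, 0.02, -0.1], [0.1, -0.02, -0.99]]
side [[426.7009435845136, 0.0, 319.8108498669586], [0.0, 426.7009435845136, 196.99727594480208], [0.0, 0.0, 1.0]] [ 0.093 -0.884  0.718] [[0.88, -0.48, -0.02], [-0.28, -0.46, -0.84], [0.39, 0.74, -0.54]]
```

View pics/top0.png

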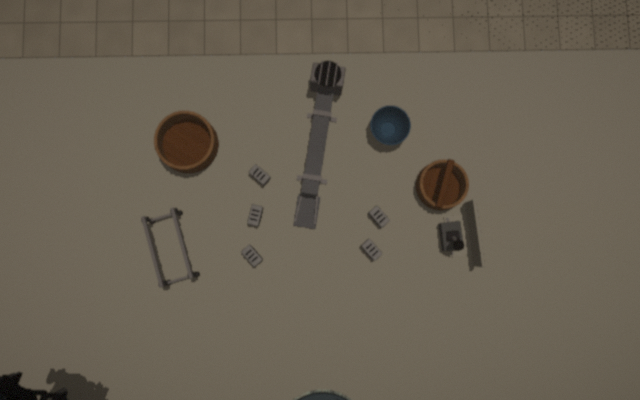

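View pics/side0.png

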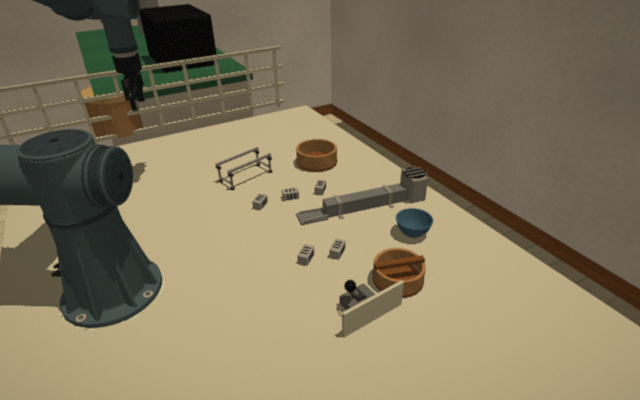

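```bash
cat > see.py <<'E'
from h import *
import sys
def look(n,names):
    im,d=camera(n); W=world(n,d)
    for a in names:
        for r in outline_of(a,n):
            m=r["region"]&(d>0); 
            if m.sum()<10: continue
            P=W[m]; zt=np.percentile(P[:,2],90); T=P[P[:,2]>zt-.006]
            (cx,cy),(w,h),ang=cv2.minAreaRect((T[:,:2]*1000).astype(np.float32))
            if w<h: w,h,ang=h,w,ang+90
            print(n,a,round(r["conf"],2),"bbox",np.round(r["bbox"]),"n",m.sum(),"top z",round(zt,3),"mean",T.mean(0).round(4),"rect",round(cx),round(cy),round(w),round(h),"ang",round((ang+90)%180-90,1))
    return im,d,W
if __name__=="__main__": look(sys.argv[1],sys.argv[2:])
E
python3 see.py top cart1_mid dryer rack tier_bar toggle panel bowl big_tier; python3 see.py side cart1_mid tier_bar toggle_tip
```

```text
top cart1_mid 0.7 bbox [371. 249.  23.  20.] n 272 top z 0.03 mean [ 0.448  -0.1267  0.0276] rect 447 -127 49 28 ang 43.1
top dryer 0.68 bbox [319. 144.  52. 164.] n 3603 top z 0.082 mean [ 0.8667 -0.0297  0.0819] rect 868 -30 78 64 ang 78.7
top dryer 0.63 bbox [254. 214.  15.  22.] n 251 top z 0.03 mean [0.5371 0.153  0.0277] rect 538 153 49 27 ang -14.7
top rack 0.84 bbox [170. 244.  52.  80.] n 893 top z 0.071 mean [0.4615 0.3515 0.0693] rect 464 352 170 82 ang 16.2
top rack 0.7 bbox [442. 183.  57.  47.] n 2151 top z 0.058 mean [ 0.6011 -0.3043  0.0583] rect 603 -303 112 106 ang 12.9
top rack 0.32 bbox [378. 216.  25.  21.] n 239 top z 0.03 mean [ 0.5269 -0.1484  0.0276] rect 528 -148 49 28 ang 38.5
top tier_bar 0.57 bbox [441. 183.  56.  52.] n 2159 top z 0.058 mean [ 0.6011 -0.3043  0.0583] rect 603 -303 112 106 ang 12.9
top toggle 0.66 bbox [171. 246.  55.  82.] n 1022 top z 0.071 mean [0.4623 0.3525 0.0693] rect 463 352 169 82 ang 16.2
top toggle 0.32 bbox [185. 142.  68.  64.] n 3057 top z 0.058 mean [0.7167 0.315  0.0585] rect 718 316 141 141 ang 54.6
top panel 0.69 bbox [4
[... 262 characters left out ...]
 115 top z 0.082 mean [ 0.454  -0.3244  0.0801] rect 454 -324 23 20 ang -38.0
top big_tier 0.66 bbox [186. 142.  66.  65.] n 3106 top z 0.059 mean [0.7197 0.3166 0.0586] rect 720 316 144 140 ang 38.6
top big_tier 0.37 bbox [391. 124.  43.  38.] n 1281 top z 0.049 mean [ 0.7545 -0.1827  0.0485] rect 748 -180 98 97 ang -27.9
side cart1_mid 0.75 bbox [303. 253.  18.  23.] n 270 top z 0.03 mean [ 0.4449 -0.132   0.0285] rect 446 -130 53 28 ang 41.0
side tier_bar 0.69 bbox [397. 269.  58.  52.] n 1920 top z 0.06 mean [ 0.5977 -0.3082  0.0594] rect 601 -319 106 92 ang 11.1
side toggle_tip 0.57 bbox [349. 287.  11.  15.] n 138 top z 0.083 mean [ 0.4505 -0.3302  0.0813] rect 451 -329 19 18 ang -34.1
```

The top view shows five cartridges at about (371,249), (378,216), (259,175), (255,215) and (251,256). The tube mouth is near (310,195), with the trough below it. The rack is at (170,246), the small tier at (443,184), the lever ball at (458,244) and the panel at (472,235). The side view agrees.

```bash
cat > geo.py <<'E'
from h import *
def carts(n="top",pr=True):
    im,d=camera(n); W=world(n,d); Z=W[...,2]
    m=((Z>.018)&(Z<.036)&(d>0)).astype(np.uint8); out=[]
    k,L,S,_=cv2.connectedComponentsWithStats(m)
    for i in range(1,k):
        if 120<S[i,4]<420:
            P=W[L==i]; (cx,cy),(w,h),a=cv2.minAreaRect((P[:,:2]*1000).astype(np.float32))
            if w<h: w,h,a=h,w,a+90
            if not(40<w<62 and 20<h<40): continue
            c=P[:,:2]-P[:,:2].mean(0); e=np.linalg.eigh(c.T@c)[1][:,1]
            r=(cx,cy,(a+90)%180-90); out.append(r)
            if pr: print("cart",np.round(r,1),"size",round(w,1),round(h,1),"mean",(P.mean(0)*1000).round(1),"pca",round((np.degrees(np.arctan2(e[1],e[0]))+90)%180-90,1),S[i,4])
    return out,im,d,W
if __name__=="__main__":
    for n in("top","side"):
        print(n); o,im,d,W=carts(n)
        X,Y,Z=W[...,0],W[...,1],W[...,2]; ok=d>0
        f=ok&(abs(X-.5)<.2)&(abs(Y)<.25)&(abs(Z)<.012); print("floor z",np.median(Z[f]),Z[f].std())
        r=ok&(Z>.036)&(Z<.048)&(abs(Y)<.09)&(X>.5)&(X<.83)
        P=W[r]; (cx,cy),(w,h),a=cv2.minAreaRect((P[:,:2]*1000).astype(np.float32)); print("roof",cx,cy,w,h,a,r.sum(),"z",np.median(P[:,2]))
        c=np.median(P[:,:2],0); vx,vy,x0,y0=cv2.fitLine((P[:,:2]*1000).astype(np.float32),cv2.DIST_L1,0,.01,.01).ravel(); yaw=np.degrees(np.arctan2(vy*np.sign(vx),abs(vx)));print("line",x0,y0,"yaw",yaw)
        u=np.array([vx,vy])*np.sign(vx); v=np.array([-u[1],u[0]])
        s=(P[:,:2]*1000-[x0,y0])@u; l=(P[:,:2]*1000-[x0,y0])@v
        print("mouth s pct",np.percentile(s,[0,1,2]), "lat",np.percentile(l,[2,50,98])); s0=s.min(); print("mouth xy",np.array([x0,y0])+s0*u)
        t=ok&(Z>.003)&(Z<.018)&(abs(Y)<.09)&(X>.4)&(X<.62)
        Q=W[t]; s=(Q[:,:2]*1000-[x0,y0])@u-s0; l=(Q[:,:2]*1000-[x0,y0])@v
        k=(s>-90)&(s<5)&(abs(l)<30); print("trough s",np.percentile(s[k],[1,99]),"lat",np.percentile(l[k],[1,50,99]),np.median(Q[k,2]),k.sum())
        for nm,b,c0 in(("bar",(.051,.075),(.60,-.305)),("rim",(.044,.075),(.60,-.305)),("rack",(.06,.08),(.463,.352)),("ball",(.065,.1),(.452,-.327))):
            rr=.11 if nm=="rack" else .025 if nm=="ball" else .075
            g=ok&(Z>b[0])&(Z<b[1])&(np.hypot(X-c0[0],Y-c0[1])<rr); P=W[g]
            print(nm,cv2.minAreaRect((P[:,:2]*1000).astype(np.float32)),P.mean(0).round(4),P[:,2].max(),g.sum())
        g=ok&(Z>.064)&(Z<.078)&(X>.36)&(X<.62)&(Y<-.34)&(Y>-.42); P=W[g]; print("panel top",cv2.minAreaRect((P[:,:2]*1000).astype(np.float32)))
E
python3 geo.py
```

```text
top
cart [637.3 142.3  48. ] size 50.9 29.3 mean [636.5 141.6  26.9] pca 47.3 239
cart [537.8 153.6 -15. ] size 49.5 29.2 mean [537.3 153.1  26.8] pca -13.7 245
cart [ 527.7 -147.6   39.3] size 49.8 28.9 mean [ 527.7 -147.5   27.1] pca 40.6 240
cart [ 447.6 -127.2   39.3] size 50.0 29.0 mean [ 447.9 -126.7   26.8] pca 40.6 246
cart [439.9 162.2  41.8] size 49.8 28.7 mean [440.4 161.9  26.9] pca 40.5 246
floor z -0.0007155879562016791 0.002745983729737858
roof 708.7398681640625 -1.3199195861816406 45.509071350097656 250.76614379882812 79.84691619873047 1646 z 0.04141370513549901
line 693.2719 1.4313545 yaw -10.174613
mouth s pct [-109.66585789 -107.21784948 -104.88829127] lat [-1.94241436e+01  6.83211021e-03  1.96430101e+01]
mouth xy [585.33066229  20.80367826]
trough s [-79.95358092   2.3246899 ] lat [-27.35893328   0.79338335  27.7271565 ] 0.006169884407751198 644
bar ((601.270751953125, -303.785400390625), (117.36101531982422, 118.14273834228516), 12.035740852355957) [ 0.6009 -0.3039  0.0575] 0.0709401071948208 438
rim ((602.0081176757812, -304.3520202636719), (118.3497314453125, 1
[... 1262 characters left out ...]
9846191406), (113.74382019042969, 116.18152618408203), 44.67434310913086) [ 0.598  -0.309   0.0571] 0.06442580129810731 488
rim ((599.9019165039062, -305.7358093261719), (119.88297271728516, 118.29531860351562), 47.4383430480957) [ 0.5973 -0.3088  0.0535] 0.06442580129810731 843
rack ((462.70074462890625, 350.8713684082031), (171.9823760986328, 87.72712707519531), 16.24251937866211) [0.4592 0.348  0.0691] 0.07529277402134306 327
ball ((450.9413757324219, -329.4072265625), (21.432905197143555, 23.229032516479492), 86.30651092529297) [ 0.4496 -0.3315  0.0774] 0.08514813222542537 120
panel top ((476.91143798828125, -360.42852783203125), (161.3743438720703, 43.71307373046875), 5.104729175567627)
```

```bash
cat > go.py <<'E'
# usage: go.py x y z yaw(deg) [x y z yaw ...]  (mm): shift from the present pose, then from each target
from h import *; import sys
from scipy.spatial.transform import Rotation as Ro
st(); o=ctrl.get_obs(); p=np.array(o["eef_pos"])*1000; q=o["eef_rot"]; R=Ro.from_quat([q[1],q[2],q[3],q[0]]).as_matrix()
yaw=np.degrees(np.arctan2(R[1,0],R[0,0])); print("tool x yaw",yaw.round(1),"tilt",R[:,2].round(4))
a=list(map(float,sys.argv[1:]))
for i in range(0,len(a),4):
    t=np.array(a[i:i+3]); s=R.T@(t-p); y=a[i+3]; dy=(y-yaw+90)%180-90
    print("shift",s.round(1),"turn",round(-np.radians(dy),3))
    R=Ro.from_euler('z',dy,degrees=True).as_matrix()@R; yaw+=dy; p=t
E
python3 go.py 439 161 120 41.3 439 161 8 41.3 439 161 90 41.3
```

```text
{'time_s': 0.85, 'q': [1.0057, 0.1808, 1.607, 0.0, 1.3538, -0.2063], 'eef_pos': [0.2019, 0.5384, 0.2313], 'eef_rot': [0.0, 0.1785, 0.9839, 0.0], 'wrist_force': [-1.1056, 0.4494, -0.5706], 'opening': 0.9995, 'grasp_force': 0.0}
tool x yaw 159.4 tilt [ 0.e+00  1.e-04 -1.e+00]
shift [-354.5 -270.1  111.3] turn -1.08
shift [  0.  -0. 112.] turn -0.0
shift [ -0.   0. -82.] turn -0.0
```

Request:
move_arm:
  series:
    - [[1,-35,-27,11,-0.1],[1,-70,-54,22,-0.2],[1,-105,-81,33,-0.3],[1,-140,-108,45,-0.4],[1,-175,-133,55,-0.5],[1,-210,-160,65,-0.6],[1,-245,-187,75,-0.7],[1,-280,-213,85,-0.8],[1,-315,-240,100,-0.9],[1,-335,-255,111,-1.0]]

```text
time_s: 1.68
eef_pos: [0.4125, 0.2042, 0.1304]
eef_rot: [0.001, -0.316, 0.949, -0.0]
wrist_force: [0.9, 0.8, -1.0]
opening: 1.0
grasp_force: 0.0
```

```bash
python3 go.py 439 161 70 41.3 439 161 8 41.3 439 161 90 41.3; python3 -c "
from geo import *
carts()"
```

```text
{'time_s': 1.6833, 'q': [0.2008, 0.0432, 1.9801, 0.0001, 1.116, -2.0121], 'eef_pos': [0.4125, 0.2042, 0.1304], 'eef_rot': [0.0011, -0.3156, 0.9489, -0.0001], 'wrist_force': [0.9106, 0.7584, -1.035], 'opening': 1.0004, 'grasp_force': 0.0}
tool x yaw -143.2 tilt [ 2.2e-03  5.0e-04 -1.0e+00]
shift [  4.8 -50.4  60.5] turn -0.079
shift [ 0.1  0.1 62. ] turn -0.0
shift [ -0.2  -0.1 -82. ] turn -0.0
cart [637.  142.5  49.2] size 51.0 28.6 mean [636.3 141.5  26.7] pca 47.9 241
cart [537.7 153.6 -14.3] size 49.4 28.3 mean [537.5 153.1  26.9] pca -14.6 242
cart [ 527.9 -148.2   42.2] size 49.7 29.8 mean [ 527.7 -147.5   27.2] pca 40.6 240
cart [ 447.8 -127.1   39.1] size 49.6 29.3 mean [ 447.8 -126.7   26.7] pca 40.3 246
cart [440.1 162.   40.5] size 49.7 27.7 mean [435.5 156.4  26.8] pca 22.3 166
```

```bash
python3 -c "
from h import *
camera('top');camera('top')"; python3 go.py 439 161 70 41.3 439 161 8 41.3
```

```text
{'time_s': 1.8333, 'q': [0.1997, 0.0457, 1.9801, -0.0002, 1.1173, -2.0028], 'eef_pos': [0.4119, 0.2035, 0.1293], 'eef_rot': [-0.0008, -0.3106, 0.9505, 0.0], 'wrist_force': [-1.2519, 0.0711, -1.1154], 'opening': 0.9982, 'grasp_force': 0.0}
tool x yaw -143.8 tilt [-1.5e-03 -4.0e-04 -1.0e+00]
shift [  3.2 -50.3  59.3] turn -0.089
shift [-0.1 -0.  62. ] turn -0.0
```

Request:
move_arm:
  series:
    - [[1,1,-25,20,-0.05],[1,3,-50,40,-0.089],[1,3,-50,59,-0.089],[1,3,-50,80,-0.089],[1,3,-50,100,-0.089],[1,3,-50,115,-0.089],[1,3,-50,121,-0.089],[0,3,-50,121,-0.089],[0,3,-50,121,-0.089],[0,3,-50,121,-0.089]]

```text
time_s: 2.67
eef_pos: [0.4394, 0.1644, 0.0102]
eef_rot: [0.001, -0.355, 0.935, -0.0]
wrist_force: [-0.2, -0.1, 0.2]
opening: 0.606
grasp_force: 0.0
```

Request:
move_arm:
  series:
    - [[0,0,0,0,0],[0,0,0,0,0],[0,0,0,0,0],[0,0,0,0,0],[0,0,0,-10,0],[0,0,0,-30,0],[0,0,0,-50,0],[0,0,0,-60,0],[0,0,0,-60,0],[0,0,0,-60,0]]

```text
time_s: 3.5
eef_pos: [0.439, 0.1638, 0.0696]
eef_rot: [0.001, -0.355, 0.935, -0.0]
wrist_force: [0.2, 0.6, -1.1]
opening: 0.312
grasp_force: 59.1
```

```bash
python3 go.py; python3 - <<'E'
from h import *
for n in("top","side"):
    im,d=camera(n); W=world(n,d)
    u,v=proj(n,ctrl.get_obs()["eef_pos"])[0].astype(int); a=80; c=im[max(0,v-a):v+a,max(0,u-a):u+a]; cv2.imwrite(f"/tmp/{n}.png",cv2.resize(c,(400,400)))
cv2.imwrite("pics/g1.png",np.hstack([cv2.imread("/tmp/top.png"),cv2.imread("/tmp/side.png")]))
E
```

```text
{'time_s': 3.5, 'q': [0.103, 0.1668, 1.9934, -0.0, 0.9797, -2.1939], 'eef_pos': [0.439, 0.1638, 0.0696], 'eef_rot': [0.0008, -0.3551, 0.9348, -0.0002], 'wrist_force': [0.1576, 0.577, -1.0504], 'opening': 0.3121, 'grasp_force': 59.1211}
tool x yaw -138.4 tilt [ 1.7e-03  2.0e-04 -1.0e+00]
```

View pics/g1.png

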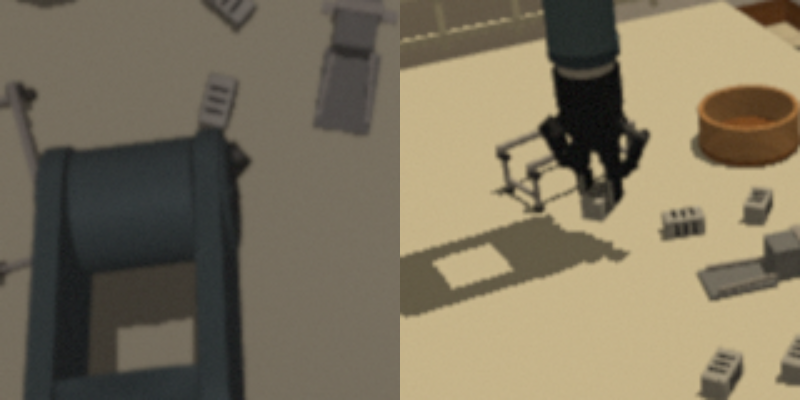

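```bash
python3 go.py 547 27 60 -10.3 547 27 17 -10.3
```

```text
{'time_s': 3.6, 'q': [0.103, 0.1689, 1.9944, -0.0, 0.9797, -2.1939], 'eef_pos': [0.4377, 0.1637, 0.0682], 'eef_rot': [-0.0007, -0.3551, 0.9348, 0.0002], 'wrist_force': [0.123, -0.2675, -1.0205], 'opening': 0.3156, 'grasp_force': 59.1212}
tool x yaw -138.4 tilt [-1.5e-03 -2.0e-04 -1.0e+00]
shift [   9.  -174.7    8.1] turn 0.906
shift [-0.1 -0.  43. ] turn -0.0
```

Request:
move_arm:
  series:
    - [[0,1,-20,0,0.1],[0,2,-40,2,0.2],[0,3,-60,3,0.3],[0,4,-80,4,0.4],[0,5,-100,5,0.5],[0,6,-120,6,0.6],[0,7,-140,7,0.7],[0,8,-160,8,0.8],[0,9,-175,8,0.906],[0,9,-175,8,0.906]]

```text
time_s: 4.43
eef_pos: [0.549, 0.0247, 0.0598]
eef_rot: [-0.0, 0.093, 0.996, -0.0]
wrist_force: [0.1, -0.7, -0.6]
opening: 0.31
grasp_force: 59.2
```

```bash
python3 -c "
from h import *
for i in range(3): camera('side')"; python3 go.py 547 27 17 -10.3
```

```text
{'time_s': 4.5833, 'q': [-0.167, 0.3412, 1.7946, 0.0003, 1.0087, -1.5602], 'eef_pos': [0.5466, 0.0274, 0.0597], 'eef_rot': [-0.0014, 0.0888, 0.9961, 0.0002], 'wrist_force': [0.1636, 0.395, -1.0117], 'opening': 0.3145, 'grasp_force': 59.201}
tool x yaw 169.8 tilt [-2.8e-03  7.0e-04 -1.0e+00]
shift [-0.5 -0.3 42.7] turn 0.002
```

Request:
move_arm:
  series:
    - [[0,0,0,15,0],[0,0,0,30,0],[0,0,0,38,0],[0,0,0,42.5,0],[0,0,0,42.5,0],[0,0,0,42.5,0],[0.6,0,0,42.5,0],[0.6,0,0,42.5,0],[0.6,0,0,42.5,0],[0.6,0,0,42.5,0]]

```text
time_s: 5.42
eef_pos: [0.5484, 0.0269, 0.0191]
eef_rot: [0.001, 0.09, 0.996, -0.0]
wrist_force: [0.4, -0.3, 0.4]
opening: 0.601
grasp_force: 0.0
```

```bash
python3 -c "
from h import *
st()"
```

```text
{'time_s': 5.4167, 'q': [-0.1673, 0.4121, 1.8017, 0.0, 0.9267, -1.5582], 'eef_pos': [0.5484, 0.0269, 0.0191], 'eef_rot': [0.0005, 0.0898, 0.996, -0.0], 'wrist_force': [0.4105, -0.2715, 0.3678], 'opening': 0.6015, 'grasp_force': 0.0}
```

Request:
move_arm:
  series:
    - [[0.6,0,0,-15,0],[0.6,0,0,-40,0],[0.6,0,0,-70,0],[0.3,30,0,-75,0],[0,65,0,-75,0],[0,100,0,-75,0],[0,130,60,-75,0],[0,130,100,-75,0],[0,130,100,-75,0],[0,130,100,-75,0]]

```text
time_s: 6.25
eef_pos: [0.4377, 0.1519, 0.0942]
eef_rot: [0.001, 0.088, 0.996, 0.001]
wrist_force: [-0.1, -0.1, 0.2]
opening: 0.001
grasp_force: 0.0
```

```bash
python3 geo.py | grep -E "top|side|cart|roof|line|mouth|trough"; python3 - <<'E'
from h import *
im,d=camera("top"); cv2.imwrite("pics/t2.png",cv2.resize(im[120:270,220:420],(800,600),interpolation=cv2.INTER_CUBIC))
E
```

```text
top
cart [637.1 142.   46.1] size 50.8 28.4 mean [636.4 141.5  26.8] pca 46.4 238
cart [546.5  29.6 -10.5] size 50.2 28.3 mean [546.5  29.4  32.5] pca -8.9 215
cart [537.7 153.6 -14.9] size 49.4 28.4 mean [537.5 153.1  27. ] pca -14.7 242
cart [ 528.1 -148.1   39.7] size 49.9 28.6 mean [ 527.6 -147.6   27. ] pca 41.0 243
cart [ 447.7 -127.9   42.2] size 49.8 29.1 mean [ 447.9 -127.    26.9] pca 40.5 242
roof 678.08056640625 4.1709747314453125 45.5380859375 315.099365234375 79.8238525390625 1669 z 0.04149666698951779
line 673.64844 5.030417 yaw -10.420845
mouth s pct [-153.02972209 -125.65559091  -89.36067429] lat [-1.93636655e+01  3.01624934e-03  1.96861838e+01]
mouth xy [523.1428296   32.70996718]
trough s [-81.29431824   4.21941458] lat [-28.7656079   -2.25778694  27.27351051] 0.005511928025671724 180
panel top ((481.09478759765625, -375.0415954589844), (159.1300048828125, 10.34118938446045), 5.352468490600586)
side
cart [544.   25.7 -10.5] size 49.5 33.2 mean [541.6  21.7  29.4] pca -14.3 149
cart [ 525.8 -151.    37.3] size 52.8 28.3 mean [ 523.6 -154.3   27.2] pca 37.6 182
cart [ 445.3 -130.1   39. ] size 50.8 28.8 mean [ 443.9 -133.6   27.4] pca 36.8 187
roof 677.9605712890625 2.204395294189453 49.843414306640625 314.2045593261719 79.87310028076172 824 z 0.04306997417192213
line 688.1454 -3.6068604 yaw -10.486721
mouth s pct [-168.15265749 -156.24872744 -147.31247398] lat [-1.84105929e+01 -2.43674912e-03  2.52536972e+01]
mouth xy [522.80136366  26.99820805]
trough s [-88.24183224   3.77336676] lat [-28.86598152  -3.45377925  28.94757955] 0.006910221434019215 149
panel top ((478.3467102050781, -360.42437744140625), (159.3702850341797, 43.9056282043457), 4.227136611938477)
```

View pics/t2.png

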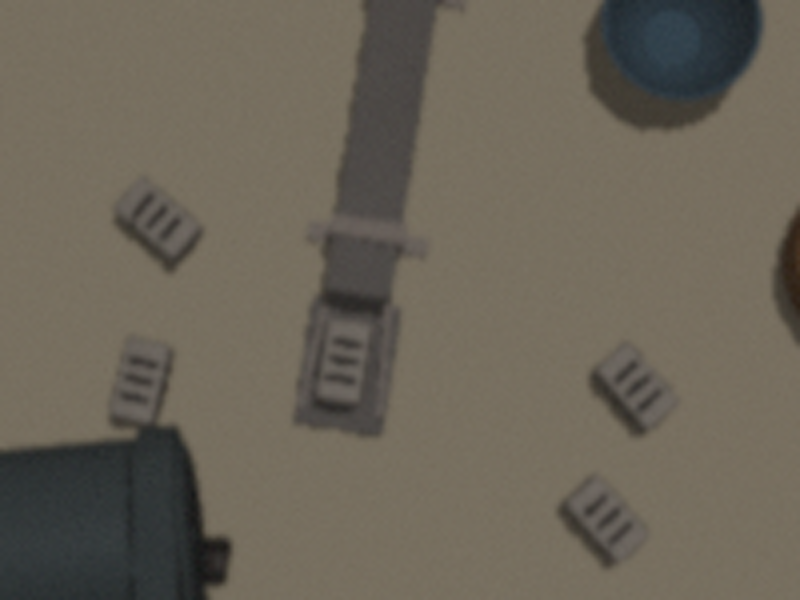

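The first cartridge lies lengthwise in the trough at crop (343,362), about 1.4 mm left of the tube axis. This gives the camera bias: robot y ≈ top camera y − 2.3 mm. Next I push it in.

```bash
python3 go.py 491 36 60 -10.3 491 36 17 -10.3 568.6 21.6 17 -10.3
```

```text
{'time_s': 6.4, 'q': [0.0695, 0.1111, 1.9958, -0.0005, 1.0344, -1.3223], 'eef_pos': [0.4381, 0.1484, 0.0937], 'eef_rot': [0.0002, 0.0893, 0.996, -0.0002], 'wrist_force': [0.2159, -0.0971, 0.05], 'opening': 0.0005, 'grasp_force': 0.0}
tool x yaw 169.8 tilt [ 3.e-04 -4.e-04 -1.e+00]
shift [ -72.1 -101.2   33.7] turn 0.001
shift [ 0.  0. 43.] turn -0.0
shift [-78.9  -0.3   0. ] turn -0.0
```

Request:
move_arm:
  series:
    - [[0,-25,-35,10,0],[0,-50,-70,20,0],[0,-71,-101,34,0],[0,-71,-101,34,0],[0,-71,-101,55,0],[0,-71,-101,77,0],[0,-71,-101,77,0],[0,-71,-101,77,0],[0,-80,-101,77,0],[0,-90,-101,77,0]]

```text
time_s: 7.23
eef_pos: [0.5098, 0.0328, 0.0179]
eef_rot: [0.001, 0.09, 0.996, -0.0]
wrist_force: [-1.7, 0.1, 1.2]
opening: -0.001
grasp_force: 1.7
```

Request:
move_arm:
  series:
    - [[0,-8,0,0,0],[0,-16,0,0,0],[0,-24,0,0,0],[0,-32,0,0,0],[0,-40,0,0,0],[0,-47,0,0,0],[0,-53,0,0,0],[0,-56,0,0,0],[0,-56,0,0,0],[0,-56,0,0,0]]

```text
time_s: 8.07
eef_pos: [0.5635, 0.0231, 0.0164]
eef_rot: [-0.0, 0.09, 0.996, -0.0]
wrist_force: [-0.6, -0.2, -0.4]
opening: -0.0
grasp_force: 0.0
```

```bash
sed -i 's/^st(); o=ctrl.get_obs(); p=.*1000; q=/st(); o=ctrl.get_obs(); pp=[o["eef_pos"]]\nfor _ in range(2): camera("side"); o=ctrl.get_obs(); pp.append(o["eef_pos"])\np=np.mean(pp[1:],0)*1000; print("p",p.round(1)); q=/' go.py; python3 go.py 573.5 20.7 17 -10.3;  python3 - <<'E'
from h import *
im,d=camera("side"); im2,d=camera("top"); a=cv2.resize(im[150:250,270:420],(600,400),interpolation=cv2.INTER_CUBIC)
cv2.imwrite("pics/p1.png",a)
E
```

```text
{'time_s': 8.0667, 'q': [-0.1694, 0.4435, 1.762, -0.0, 0.9362, -1.5604], 'eef_pos': [0.5635, 0.0231, 0.0164], 'eef_rot': [-0.0001, 0.0898, 0.996, -0.0], 'wrist_force': [-0.5571, -0.2438, -0.4182], 'opening': -0.0001, 'grasp_force': 0.0}
p [563.2  23.2  16.4]
tool x yaw 169.7 tilt [-5.e-04  1.e-04 -1.e+00]
shift [-10.5  -0.6  -0.6] turn 0.0
```

View pics/p1.png

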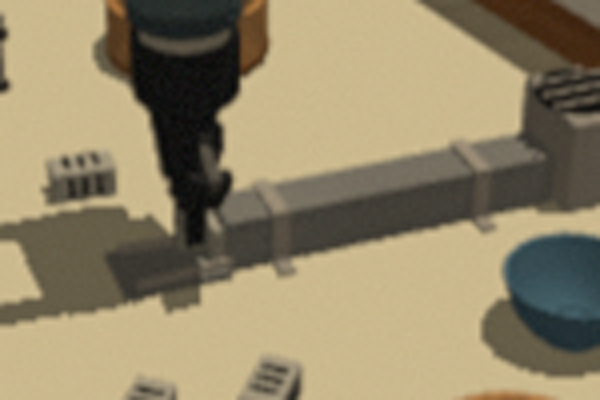

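The closed fingers are at crop (190,240), behind the mouth at (215,225), and the cartridge is mostly inside. I'll finish the push gently.

Request:
move_arm:
  series:
    - [[0,-2,0,0,0],[0,-4,0,0,0],[0,-6,0,0,0],[0,-7,0,0,0],[0,-8,0,0,0],[0,-9,0,0,0],[0,-9.5,0,0,0],[0,-9.5,0,0,0],[0,-9.5,0,0,0],[0,-9.5,0,0,0]]

```text
time_s: 9.1
eef_pos: [0.573, 0.0214, 0.0165]
eef_rot: [0.0, 0.09, 0.996, 0.0]
wrist_force: [-0.0, -0.2, -0.0]
opening: -0.001
grasp_force: 0.0
```

Request:
move_arm:
  series:
    - [[0,-0.3,0,0,0],[0,-0.6,0,0,0],[0,-0.9,0,0,0],[0,-1.2,0,0,0],[0,-1.5,0,0,0],[0,-1.5,0,0,0],[0,-1.5,0,0,0],[0,-1.5,0,0,0],[0,-1.5,0,0,0],[0,-1.5,0,0,0]]

```text
time_s: 9.93
eef_pos: [0.5732, 0.0214, 0.0164]
eef_rot: [-0.001, 0.09, 0.996, 0.0]
wrist_force: [-5.7, 0.6, 4.1]
opening: -0.0
grasp_force: 2.9
```

Request:
move_arm:
  series:
    - [[0,-0.3,0,0,0],[0,-0.6,0,0,0],[0,-0.9,0,0,0],[0,-1.2,0,0,0],[0,-1.5,0,0,0],[0,-1.5,0,0,0],[0,-1.5,0,0,0],[0,-1.5,0,0,0],[0,-1.5,0,0,0],[0,-1.5,0,0,0]]

```text
time_s: 10.77
eef_pos: [0.5733, 0.0214, 0.0161]
eef_rot: [-0.003, 0.09, 0.996, 0.0]
wrist_force: [-9.5, 0.9, 9.0]
opening: -0.002
grasp_force: 5.5
```

```bash
python3 go.py
```

```text
{'time_s': 10.7667, 'q': [-0.1694, 0.4637, 1.7319, -0.0003, 0.9516, -1.5606], 'eef_pos': [0.5733, 0.0214, 0.0161], 'eef_rot': [-0.0028, 0.0896, 0.996, 0.0001], 'wrist_force': [-9.4843, 0.9453, 9.0025], 'opening': -0.0023, 'grasp_force': 5.4706}
p [573.3  21.4  16.1]
tool x yaw 169.7 tilt [-5.6e-03  7.0e-04 -1.0e+00]
```

Request:
move_arm:
  series:
    - [[0,10,0,0,0],[0,13,0,-20,0],[0.5,13,10,-60,0],[1,13,45,-60,0],[1,13,85,-60,0],[1,13,125,-60,0],[1,13,130,-60,0],[1,13,130,-60,0],[1,13,130,-60,0],[1,13,130,-60,0]]

```text
time_s: 11.7
eef_pos: [0.5862, 0.15, 0.0762]
eef_rot: [-0.0, 0.09, 0.996, -0.0]
wrist_force: [-0.6, 0.3, -0.6]
opening: 1.004
grasp_force: 0.0
```

```bash
cat > next.py <<'E'
from geo import *; import subprocess,sys
o,im,d,W=carts(pr=False); o2,*_=carts(pr=False)
for r in o+o2: print(np.round(r,1))
i=int(sys.argv[1]) if len(sys.argv)>1 else 0
E
python3 next.py; python3 go.py 530.9 152.8 60 -14.7 530.9 152.8 9 -14.7
```

```text
[ 528.  -148.1   38.8]
[ 447.8 -127.2   39. ]
[ 527.8 -148.    40.2]
[ 447.9 -127.8   42.2]
{'time_s': 11.8, 'q': [0.0541, 0.4233, 1.6378, -0.0003, 1.0809, -1.3349], 'eef_pos': [0.5863, 0.1496, 0.0763], 'eef_rot': [-0.0002, 0.0907, 0.9959, -0.0001], 'wrist_force': [0.5146, 0.2761, -0.297], 'opening': 1.0027, 'grasp_force': 0.0}
p [586.4 149.7  76.4]
tool x yaw 169.6 tilt [-1.e-04 -1.e-04 -1.e+00]
shift [55.1 -7.  16.4] turn 0.075
shift [-0.  0. 51.] turn -0.0
```

Request:
move_arm:
  series:
    - [[1,28,-3,8,0.04],[1,55,-7,16,0.075],[1,55,-7,35,0.075],[1,55,-7,52,0.075],[1,55,-7,63,0.075],[1,55,-7,67,0.075],[0,55,-7,67,0.075],[0,55,-7,67,0.075],[0,55,-7,67,0.075],[0,55,-7,67,0.075]]

```text
time_s: 12.73
eef_pos: [0.532, 0.154, 0.0105]
eef_rot: [0.001, 0.127, 0.992, 0.0]
wrist_force: [-1.0, -0.5, 0.4]
opening: 0.458
grasp_force: 0.0
```

Request:
move_arm:
  series:
    - [[0,0,0,0,0],[0,0,0,0,0],[0,0,0,0,0],[0,0,0,0,0],[0,0,0,-10,0],[0,0,0,-30,0],[0,0,0,-50,0],[0,0,0,-50,0],[0,0,0,-50,0],[0,0,0,-50,0]]

```text
time_s: 13.57
eef_pos: [0.5304, 0.154, 0.0592]
eef_rot: [-0.0, 0.127, 0.992, -0.0]
wrist_force: [-0.1, -0.0, 0.3]
opening: 0.312
grasp_force: 59.6
```

```bash
python3 go.py 550 25 60 -10.3 550 25 17 -10.3; python3 -c "
from geo import *
carts('side')"
```

```text
{'time_s': 13.5667, 'q': [0.0677, 0.3504, 1.7835, 0.0, 1.0085, -1.2483], 'eef_pos': [0.5304, 0.154, 0.0592], 'eef_rot': [-0.0004, 0.1271, 0.9919, -0.0001], 'wrist_force': [-0.1054, -0.0149, 0.335], 'opening': 0.3118, 'grasp_force': 59.55}
p [529.9 154.   58.5]
tool x yaw 165.4 tilt [-2.3e-03 -1.0e-04 -1.0e+00]
shift [ -51.9 -119.7   -1.5] turn -0.075
shift [-0.1  0.  43. ] turn -0.0
cart [ 526.2 -150.5   38.7] size 52.7 28.7 mean [ 523.6 -153.9   27.7] pca 38.3 173
cart [ 445.7 -129.6   41. ] size 51.8 28.0 mean [ 443.8 -133.5   27.3] pca 37.3 187
```

Request:
move_arm:
  series:
    - [[0,-10,-25,0,-0.02],[0,-20,-50,0,-0.04],[0,-30,-75,0,-0.06],[0,-40,-100,0,-0.075],[0,-49,-119,0,-0.075],[0,-49,-119,0,-0.075],[0,-49,-119,0,-0.075],[0,-49,-119,15,-0.075],[0,-49,-119,30,-0.075],[0,-49,-119,38,-0.075]]

```text
time_s: 14.55
eef_pos: [0.5468, 0.0278, 0.0196]
eef_rot: [-0.002, 0.089, 0.996, 0.0]
wrist_force: [0.4, 0.3, -1.0]
opening: 0.308
grasp_force: 59.5
```

```bash
python3 go.py 548 25.3 16.5 -10.3 570 21.3 16.5 -10.3
```

```text
{'time_s': 14.55, 'q': [-0.1663, 0.4106, 1.8026, 0.0003, 0.9314, -1.5581], 'eef_pos': [0.5468, 0.0278, 0.0196], 'eef_rot': [-0.0015, 0.0895, 0.996, 0.0002], 'wrist_force': [0.3509, 0.3114, -0.9525], 'opening': 0.3083, 'grasp_force': 59.5382}
p [546.1  27.8  19. ]
tool x yaw 169.7 tilt [-4.5e-03  9.0e-04 -1.0e+00]
shift [-2.3 -2.1  2.5] turn 0.001
shift [-22.4  -0.   -0.1] turn -0.0
```

Request:
move_arm:
  series:
    - [[0,0,-2,1,0],[0,0,-2,2,0],[0,-4,-2,2,0],[0,-8,-2,2,0],[0,-12,-2,2,0],[0,-16,-2,2,0],[0,-20,-2,2,0],[0,-22,-2,2,0],[0,-22,-2,2,0],[0,-22,-2,2,0]]

```text
time_s: 15.48
eef_pos: [0.5698, 0.0206, 0.0195]
eef_rot: [0.0, 0.09, 0.996, -0.0]
wrist_force: [-0.1, -1.0, -1.0]
opening: 0.313
grasp_force: 59.6
```

```bash
python3 go.py
```

```text
{'time_s': 15.4833, 'q': [-0.172, 0.4487, 1.7456, -0.0, 0.9471, -1.5629], 'eef_pos': [0.5698, 0.0206, 0.0195], 'eef_rot': [0.0, 0.0898, 0.996, -0.0], 'wrist_force': [-0.0655, -1.0488, -0.954], 'opening': 0.3129, 'grasp_force': 59.5703}
p [569.6  20.7  19.4]
tool x yaw 169.7 tilt [-2.e-04  0.e+00 -1.e+00]
```

Request:
move_arm:
  series:
    - [[0.6,0,0,0,0],[0.6,0,0,0,0],[0.6,0,0,0,0],[0.6,0,0,-25,0],[0.6,0,0,-55,0],[0,20,0,-55,0],[0,42,0,-55,0],[0,42,0,-55,0],[0,42,0,-30,0],[0,42,0,0,0]]

```text
time_s: 16.42
eef_pos: [0.5314, 0.0277, 0.0217]
eef_rot: [0.004, 0.09, 0.996, -0.0]
wrist_force: [0.7, -0.3, 0.2]
opening: -0.0
grasp_force: 0.0
```

Request:
move_arm:
  series:
    - [[0,0,0,2,0],[0,0,0,2,0],[0,-8,0,2,0],[0,-16,0,2,0],[0,-24,0,2,0],[0,-32,0,2,0],[0,-38,0,2,0],[0,-42,0,2,0],[0,-45,0,2,0],[0,-46,0,2,0]]

```text
time_s: 17.25
eef_pos: [0.573, 0.02, 0.0174]
eef_rot: [-0.001, 0.09, 0.996, 0.0]
wrist_force: [-6.2, 0.7, 4.8]
opening: -0.003
grasp_force: 3.2
```

Request:
move_arm:
  series:
    - [[0,-0.3,0,0,0],[0,-0.6,0,0,0],[0,-0.9,0,0,0],[0,-1.2,0,0,0],[0,-1.5,0,0,0],[0,-1.5,0,0,0],[0,-1.5,0,0,0],[0,-1.5,0,0,0],[0,-1.5,0,0,0],[0,-1.5,0,0,0]]

```text
time_s: 18.08
eef_pos: [0.573, 0.0201, 0.0172]
eef_rot: [-0.002, 0.09, 0.996, 0.0]
wrist_force: [-7.9, 1.2, 7.2]
opening: 0.002
grasp_force: 4.2
```

Request:
move_arm:
  series:
    - [[0,10,0,0,0],[0,13,0,-20,0],[0.5,13,10,-60,0],[1,13,45,-60,0],[1,13,85,-60,0],[1,13,125,-60,0],[1,13,165,-60,0],[1,0,190,-60,0],[1,0,190,-60,0],[1,0,190,-60,0]]

```text
time_s: 18.92
eef_pos: [0.6096, 0.2081, 0.0774]
eef_rot: [0.001, 0.089, 0.996, 0.0]
wrist_force: [0.0, -0.4, -0.2]
opening: 1.001
grasp_force: 0.0
```

```bash
python3 next.py; python3 go.py;  python3 - <<'E'
from h import *
im,d=camera("side"); im2,d=camera("top"); a=cv2.resize(im[140:260,230:430],(600,360),interpolation=cv2.INTER_CUBIC)
cv2.imwrite("pics/p2.png",a)
E
```

```text
[637.8 141.8  46.4]
[ 527.8 -147.9   40.8]
[ 447.9 -127.8   42. ]
[637.7 141.8  46.7]
[ 527.8 -147.9   39.9]
[ 448.  -127.3   38.7]
{'time_s': 19.0167, 'q': [0.1423, 0.4937, 1.533, -0.0003, 1.1155, -1.2485], 'eef_pos': [0.6087, 0.2061, 0.0771], 'eef_rot': [-0.0003, 0.0898, 0.996, -0.0002], 'wrist_force': [0.7945, -0.9435, -0.6335], 'opening': 0.9989, 'grasp_force': 0.0}
p [608.7 205.5  77.2]
tool x yaw 169.6 tilt [-6.e-04 -3.e-04 -1.e+00]
```

View pics/p2.png

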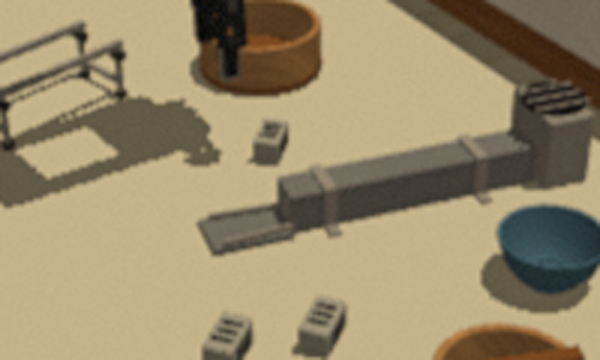

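Two cartridges are in and the trough at crop (245,230) is empty. Next is the far left cartridge at crop (270,140).

```bash
python3 go.py 632.4 135.1 65 47 632.4 135.1 9 47
```

```text
{'time_s': 19.2167, 'q': [0.1411, 0.4929, 1.5332, -0.0001, 1.1158, -1.2483], 'eef_pos': [0.6089, 0.2054, 0.0775], 'eef_rot': [-0.0001, 0.0906, 0.9959, -0.0001], 'wrist_force': [0.1653, -0.4662, 0.8766], 'opening': 1.0022, 'grasp_force': 0.0}
p [609.1 205.6  77.6]
tool x yaw 169.6 tilt [ 1.e-04 -0.e+00 -1.e+00]
shift [-35.7 -65.2  12.6] turn -1.001
shift [ 0. -0. 56.] turn -0.0
```

Request:
move_arm:
  series:
    - [[1,-9,-16,0,-0.11],[1,-18,-32,0,-0.22],[1,-27,-48,0,-0.33],[1,-36,-65,0,-0.44],[1,-36,-65,0,-0.55],[1,-36,-65,0,-0.66],[1,-36,-65,3,-0.78],[1,-36,-65,7,-0.9],[1,-36,-65,12,-1.0],[1,-36,-65,20,-1.0]]

```text
time_s: 20.15
eef_pos: [0.6335, 0.1357, 0.0581]
eef_rot: [0.001, -0.4, 0.917, -0.0]
wrist_force: [1.3, -0.0, -0.2]
opening: 1.002
grasp_force: 0.0
```

Request:
move_arm:
  series:
    - [[1,0,0,15,0],[1,0,0,30,0],[1,0,0,42,0],[1,0,0,48.5,0],[1,0,0,48.5,0],[0,0,0,48.5,0],[0,0,0,48.5,0],[0,0,0,48.5,0],[0,0,0,48.5,0],[0,0,0,48.5,0]]

```text
time_s: 20.98
eef_pos: [0.6336, 0.1363, 0.0101]
eef_rot: [0.001, -0.399, 0.917, -0.0]
wrist_force: [-3.8, -0.1, 4.1]
opening: 0.314
grasp_force: 59.8
```

Request:
move_arm:
  series:
    - [[0,0,0,0,0],[0,0,0,0,0],[0,0,0,0,0],[0,0,0,0,0],[0,0,0,-15,0],[0,0,0,-40,0],[0,0,0,-70,0],[0,0,0,-70,0],[0,0,0,-70,0],[0,0,0,-70,0]]

```text
time_s: 21.82
eef_pos: [0.6324, 0.1362, 0.0791]
eef_rot: [-0.0, -0.399, 0.917, 0.0]
wrist_force: [0.0, -0.1, -1.4]
opening: 0.311
grasp_force: 59.8
```

```bash
python3 go.py 545 25.9 65 -10.3
```

```text
{'time_s': 21.8167, 'q': [0.029, 0.4991, 1.5203, -0.0, 1.1227, -2.362], 'eef_pos': [0.6324, 0.1362, 0.0791], 'eef_rot': [-0.0002, -0.3987, 0.9171, 0.0001], 'wrist_force': [0.0347, -0.077, -1.4006], 'opening': 0.3107, 'grasp_force': 59.7938}
p [631.7 136.2  77.9]
tool x yaw -133.0 tilt [-2.8e-03 -1.0e-04 -1.0e+00]
shift [139.7 -11.9  13.1] turn 1.0
```

Request:
move_arm:
  series:
    - [[0,16,-1,0,0.11],[0,32,-3,0,0.22],[0,48,-4,2,0.33],[0,64,-5,4,0.44],[0,80,-7,6,0.55],[0,96,-8,8,0.66],[0,112,-10,10,0.78],[0,128,-11,12,0.9],[0,139,-12,12,1.0],[0,139,-12,12,1.0]]

```text
time_s: 22.75
eef_pos: [0.5443, 0.0253, 0.0653]
eef_rot: [-0.002, 0.092, 0.996, -0.0]
wrist_force: [-0.5, 0.3, -1.1]
opening: 0.312
grasp_force: 59.8
```

```bash
python3 go.py 545 25.9 18 -10.3 569 21.2 18 -10.3
```

```text
{'time_s': 22.75, 'q': [-0.1711, 0.3285, 1.7977, -0.0005, 1.0197, -1.5567], 'eef_pos': [0.5443, 0.0253, 0.0653], 'eef_rot': [-0.0022, 0.0923, 0.9957, -0.0], 'wrist_force': [-0.5147, 0.2568, -1.0539], 'opening': 0.3118, 'grasp_force': 59.8285}
p [545.9  26.2  66.1]
tool x yaw 169.8 tilt [-1.4e-03  5.0e-04 -1.0e+00]
shift [ 0.8 -0.5 48.1] turn 0.002
shift [-24.5  -0.3  -0. ] turn -0.0
```

Request:
move_arm:
  series:
    - [[0,0,0,20,0],[0,0,-0.5,38,0],[0,0,-0.5,47.5,0],[0,0,-0.5,47.5,0],[0,-4,-0.5,47.5,0],[0,-9,-0.5,47.5,0],[0,-14,-0.5,47.5,0],[0,-19,-0.5,47.5,0],[0,-23,-0.5,47.5,0],[0,-23,-0.5,47.5,0]]

```text
time_s: 23.68
eef_pos: [0.5708, 0.0215, 0.02]
eef_rot: [0.001, 0.09, 0.996, -0.0]
wrist_force: [0.3, -0.3, -0.0]
opening: 0.316
grasp_force: 60.3
```

```bash
python3 go.py 573.2 21 17 -10.3
```

```text
{'time_s': 23.6833, 'q': [-0.1702, 0.4486, 1.7443, 0.0001, 0.947, -1.5611], 'eef_pos': [0.5708, 0.0215, 0.02], 'eef_rot': [0.0009, 0.0899, 0.996, -0.0], 'wrist_force': [0.3221, -0.2639, -0.0213], 'opening': 0.3157, 'grasp_force': 60.2737}
p [570.3  21.5  20. ]
tool x yaw 169.7 tilt [ 1.3e-03 -2.0e-04 -1.0e+00]
shift [-3. -0.  3.] turn -0.0
```

Same release-and-push sequence as before.

Request:
move_arm:
  series:
    - [[0.6,0,0,0,0],[0.6,0,0,0,0],[0.6,0,0,0,0],[0.6,0,0,-25,0],[0.6,0,0,-55,0],[0,20,0,-55,0],[0,42,0,-55,0],[0,42,0,-55,0],[0,42,0,-30,0],[0,42,0,0,0]]

```text
time_s: 24.62
eef_pos: [0.5311, 0.0289, 0.0218]
eef_rot: [0.004, 0.09, 0.996, -0.0]
wrist_force: [1.0, -0.5, -0.8]
opening: 0.003
grasp_force: 0.0
```

Request:
move_arm:
  series:
    - [[0,0,0,2,0],[0,0,0,2,0],[0,-8,0,2,0],[0,-16,0,2,0],[0,-24,0,2,0],[0,-32,0,2,0],[0,-38,0,2,0],[0,-42,0,2,0],[0,-45,0,2,0],[0,-46,0,2,0]]

```text
time_s: 25.45
eef_pos: [0.5732, 0.0211, 0.0175]
eef_rot: [-0.001, 0.09, 0.996, 0.0]
wrist_force: [-4.6, 1.2, 2.9]
opening: -0.002
grasp_force: 2.4
```

Request:
move_arm:
  series:
    - [[0,-0.3,0,0,0],[0,-0.6,0,0,0],[0,-0.9,0,0,0],[0,-1.2,0,0,0],[0,-1.5,0,0,0],[0,-1.5,0,0,0],[0,-1.5,0,0,0],[0,-1.5,0,0,0],[0,-1.5,0,0,0],[0,-1.5,0,0,0]]

```text
time_s: 26.28
eef_pos: [0.5732, 0.0211, 0.0173]
eef_rot: [-0.001, 0.09, 0.996, 0.0]
wrist_force: [-7.8, 0.9, 6.0]
opening: 0.002
grasp_force: 3.8
```

Request:
move_arm:
  series:
    - [[0,10,0,0,0],[0,13,0,-20,0],[0.5,25,-10,-60,0],[1,35,-40,-60,0],[1,45,-80,-60,0],[1,45,-110,-60,0],[1,45,-110,-60,0],[1,45,-110,-60,0],[1,45,-110,-60,0],[1,45,-110,-60,0]]

```text
time_s: 27.12
eef_pos: [0.5111, -0.0787, 0.0775]
eef_rot: [0.0, 0.089, 0.996, 0.0]
wrist_force: [0.7, -0.0, -0.2]
opening: 1.001
grasp_force: 0.0
```

```bash
python3 next.py; python3 geo.py|grep -E "^cart|side"; python3 go.py
```

```text
[ 449.5 -126.4   42.4]
[ 449.2 -126.1   39.1]
cart [ 450.3 -125.6   42.4] size 45.4 29.3 mean [ 450.9 -122.9   26.7] pca 27.6 197
side
cart [ 526.6 -150.1   39.2] size 53.3 27.8 mean [ 523.2 -154.5   27.3] pca 38.1 182
cart [ 444.7 -130.9   40.4] size 51.0 28.3 mean [ 443.9 -133.4   27.4] pca 37.9 185
cart [-65.8 -43.4 -26.4] size 56.7 20.3 mean [-69.1 -43.2  26.5] pca -31.3 172
{'time_s': 27.3167, 'q': [-0.3824, 0.2519, 1.8681, 0.0001, 1.0217, -1.7748], 'eef_pos': [0.511, -0.0785, 0.0774], 'eef_rot': [-0.0001, 0.0891, 0.996, 0.0], 'wrist_force': [0.555, 1.2736, 0.6499], 'opening': 1.0032, 'grasp_force': 0.0}
p [510.9 -78.7  77.4]
tool x yaw 169.8 tilt [-1.e-04  1.e-04 -1.e+00]
```

```bash
python3 go.py 522.2 -154.2 62 40.3 522.2 -154.2 9 40.3
```

```text
{'time_s': 27.4167, 'q': [-0.3829, 0.2518, 1.8681, 0.0, 1.0218, -1.7749], 'eef_pos': [0.5109, -0.0788, 0.0774], 'eef_rot': [-0.0001, 0.0892, 0.996, 0.0], 'wrist_force': [1.2733, -0.6195, 0.0301], 'opening': 1.0027, 'grasp_force': 0.0}
p [510.9 -79.   77.4]
tool x yaw 169.7 tilt [-1.e-04  0.e+00 -1.e+00]
shift [-24.5 -72.   15.4] turn -0.883
shift [-0. -0. 53.] turn -0.0
```

Request:
move_arm:
  series:
    - [[1,-5,-15,0,-0.11],[1,-10,-30,0,-0.22],[1,-15,-45,0,-0.33],[1,-20,-60,0,-0.44],[1,-24,-72,0,-0.55],[1,-24,-72,0,-0.66],[1,-24,-72,5,-0.78],[1,-24,-72,10,-0.88],[1,-24,-72,15,-0.88],[1,-24,-72,20,-0.88]]

```text
time_s: 28.35
eef_pos: [0.5216, -0.1545, 0.0572]
eef_rot: [0.0, -0.342, 0.94, 0.0]
wrist_force: [0.8, -0.4, -0.3]
opening: 1.002
grasp_force: 0.0
```

Request:
move_arm:
  series:
    - [[1,0,0,15,0],[1,0,0,30,0],[1,0,0,42,0],[1,0,0,48.5,0],[1,0,0,48.5,0],[0,0,0,48.5,0],[0,0,0,48.5,0],[0,0,0,48.5,0],[0,0,0,48.5,0],[0,0,0,48.5,0]]

```text
time_s: 29.18
eef_pos: [0.5222, -0.1549, 0.0099]
eef_rot: [0.0, -0.343, 0.939, -0.001]
wrist_force: [-4.8, 1.8, 6.2]
opening: 0.31
grasp_force: 59.4
```

Request:
move_arm:
  series:
    - [[0,0,0,0,0],[0,0,0,0,0],[0,0,0,0,0],[0,0,0,0,0],[0,0,0,-15,0],[0,0,0,-40,0],[0,0,0,-60,0],[0,0,0,-60,0],[0,0,0,-60,0],[0,0,0,-60,0]]

```text
time_s: 30.02
eef_pos: [0.5209, -0.1542, 0.0682]
eef_rot: [-0.0, -0.343, 0.939, 0.0]
wrist_force: [-0.1, -0.7, -1.3]
opening: 0.311
grasp_force: 59.6
```

```bash
python3 go.py 545 25.9 66 -10.3
```

```text
{'time_s': 30.0167, 'q': [-0.5064, 0.3187, 1.8037, -0.0, 1.0205, -2.7772], 'eef_pos': [0.5209, -0.1542, 0.0682], 'eef_rot': [-0.0004, -0.3429, 0.9394, 0.0005], 'wrist_force': [-0.0849, -0.6638, -1.274], 'opening': 0.3113, 'grasp_force': 59.5733}
p [ 520.5 -154.    67.7]
tool x yaw -139.9 tilt [-0.0023  0.0013 -1.    ]
shift [-134.6  121.8    1.8] turn 0.88
```

Request:
move_arm:
  series:
    - [[0,-15,13,0,0.1],[0,-30,27,0,0.2],[0,-45,41,0,0.3],[0,-60,54,0,0.4],[0,-75,68,0,0.5],[0,-90,82,0,0.6],[0,-105,95,0,0.7],[0,-120,109,0,0.8],[0,-134,121,1,0.88],[0,-134,121,1,0.88]]

```text
time_s: 30.95
eef_pos: [0.5451, 0.0273, 0.0665]
eef_rot: [-0.001, 0.09, 0.996, 0.001]
wrist_force: [-0.2, 0.3, -0.9]
opening: 0.311
grasp_force: 59.5
```

```bash
python3 go.py 545 25.9 18 -10.3 569 21.2 18 -10.3
```

```text
{'time_s': 30.95, 'q': [-0.1681, 0.327, 1.7967, 0.0011, 1.0207, -1.5584], 'eef_pos': [0.5451, 0.0273, 0.0665], 'eef_rot': [-0.0013, 0.0904, 0.9959, 0.0006], 'wrist_force': [-0.1703, 0.3269, -0.9385], 'opening': 0.3106, 'grasp_force': 59.5227}
p [545.2  25.3  66.8]
tool x yaw 169.9 tilt [-0.0021  0.     -1.    ]
shift [ 0.2  0.5 48.8] turn 0.003
shift [-24.5  -0.3  -0.1] turn -0.0
```

Request:
move_arm:
  series:
    - [[0,0,0,20,0],[0,0,0.5,38,0],[0,0,0.5,47.5,0],[0,0,0.5,47.5,0],[0,-4,0.5,47.5,0],[0,-9,0.5,47.5,0],[0,-14,0.5,47.5,0],[0,-19,0.5,47.5,0],[0,-23,0.5,47.5,0],[0,-23,0.5,47.5,0]]

```text
time_s: 31.88
eef_pos: [0.5679, 0.0206, 0.0201]
eef_rot: [-0.002, 0.09, 0.996, 0.0]
wrist_force: [-3.7, 0.9, -7.7]
opening: 0.31
grasp_force: 60.2
```

```bash
python3 go.py 573.2 21 17 -10.3
```

```text
{'time_s': 31.8833, 'q': [-0.1724, 0.4461, 1.7479, -0.0001, 0.9507, -1.5635], 'eef_pos': [0.5679, 0.0206, 0.0201], 'eef_rot': [-0.0015, 0.0897, 0.996, 0.0001], 'wrist_force': [-3.7359, 0.8824, -7.6552], 'opening': 0.3096, 'grasp_force': 60.207}
p [567.9  20.7  20.1]
tool x yaw 169.7 tilt [-2.1e-03  2.0e-04 -1.0e+00]
shift [-5.2  1.3  3.1] turn 0.0
```

Request:
move_arm:
  series:
    - [[0.6,0,0,0,0],[0.6,0,0,0,0],[0.6,0,0,0,0],[0.6,0,0,-25,0],[0.6,0,0,-55,0],[0,20,0,-55,0],[0,42,0,-55,0],[0,42,0,-55,0],[0,42,0,-30,0],[0,42,0,0,0]]

```text
time_s: 32.82
eef_pos: [0.5317, 0.0276, 0.0236]
eef_rot: [0.005, 0.09, 0.996, -0.0]
wrist_force: [0.6, -0.7, 0.2]
opening: -0.0
grasp_force: 0.0
```

```bash
python3 go.py 573.2 21 17 -10.3;  python3 - <<'E'
from h import *
im,d=camera("side"); im2,d=camera("top"); a=cv2.resize(im[170:240,280:380],(600,420),interpolation=cv2.INTER_CUBIC)
cv2.imwrite("pics/p4.png",a)
E
```

```text
{'time_s': 32.8167, 'q': [-0.1713, 0.3695, 1.8514, 0.0, 0.9106, -1.5624], 'eef_pos': [0.5317, 0.0276, 0.0236], 'eef_rot': [0.005, 0.0897, 0.996, -0.0004], 'wrist_force': [0.602, -0.6681, 0.2112], 'opening': -0.0001, 'grasp_force': 0.0}
p [525.4  28.4  16.8]
tool x yaw 169.7 tilt [-0.0059  0.001  -1.    ]
shift [-48.3   1.3  -0.4] turn -0.0
```

View pics/p4.png

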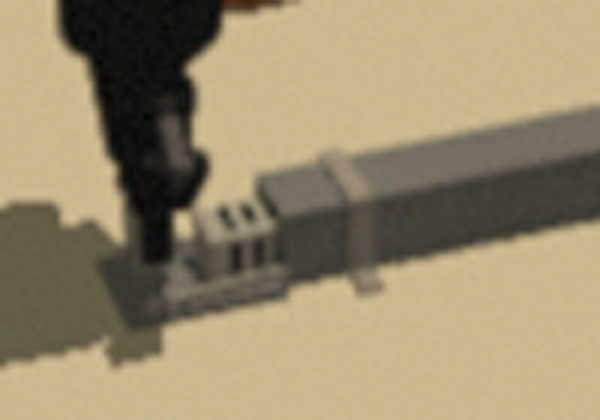

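The fourth cartridge sits straight at the mouth, crop (235,240), with the fingers behind it. I'll push it in.

Request:
move_arm:
  series:
    - [[0,-4,0,0,0],[0,-10,0.5,0,0],[0,-16,1,0,0],[0,-22,1,0,0],[0,-28,1,0,0],[0,-34,1,0,0],[0,-39,1,0,0],[0,-43,1,0,0],[0,-46,1,0,0],[0,-47.5,1,0,0]]

```text
time_s: 33.85
eef_pos: [0.5732, 0.0209, 0.0201]
eef_rot: [-0.002, 0.09, 0.996, 0.0]
wrist_force: [-11.7, 1.0, 8.5]
opening: 0.001
grasp_force: 5.7
```

Request:
move_arm:
  series:
    - [[0,-0.5,0,0,0],[0,-1,0,0,0],[0,-1.5,0,0,0],[0,-2,0,0,0],[0,-2.5,0,0,0],[0,-3,0,0,0],[0,-3,0,0,0],[0,-3,0,0,0],[0,-3,0,0,0],[0,-3,0,0,0]]

```text
time_s: 34.68
eef_pos: [0.5733, 0.021, 0.0198]
eef_rot: [-0.005, 0.089, 0.996, 0.0]
wrist_force: [-16.4, 0.5, 13.3]
opening: 0.0
grasp_force: 8.4
```

Request:
move_arm:
  series:
    - [[0,10,0,0,0],[0,13,0,-20,0],[0.5,30,10,-60,0],[1,35,30,-60,0],[1,35,60,-60,0],[1,35,60,-60,0],[1,35,60,-60,0],[1,35,60,-60,0],[1,35,60,-60,0],[1,35,60,-60,0]]

```text
time_s: 35.52
eef_pos: [0.5536, 0.0846, 0.0801]
eef_rot: [-0.0, 0.09, 0.996, -0.0]
wrist_force: [-0.2, -0.1, 0.5]
opening: 0.996
grasp_force: 0.0
```

```bash
python3 next.py; python3 go.py 441.9 -133.4 62 40.3
```

```text
[ 447.9 -127.9   42. ]
[ 447.6 -127.1   38.9]
{'time_s': 35.6167, 'q': [-0.06, 0.3316, 1.7562, -0.0001, 1.0542, -1.4498], 'eef_pos': [0.5536, 0.0847, 0.0802], 'eef_rot': [-0.0002, 0.0904, 0.9959, -0.0], 'wrist_force': [0.3441, -0.4604, 0.0981], 'opening': 0.9966, 'grasp_force': 0.0}
p [553.6  84.9  80.3]
tool x yaw 169.6 tilt [-3.e-04  0.e+00 -1.e+00]
shift [  70.7 -234.8   18.3] turn -0.884
```

Request:
move_arm:
  series:
    - [[1,8,-27,0,-0.1],[1,16,-54,0,-0.2],[1,24,-81,0,-0.3],[1,32,-108,0,-0.4],[1,40,-135,0,-0.5],[1,48,-162,0,-0.6],[1,56,-189,0,-0.7],[1,64,-215,5,-0.8],[1,70.5,-235,10,-0.884],[1,70.5,-235,20,-0.884]]

```text
time_s: 36.55
eef_pos: [0.4419, -0.1366, 0.0613]
eef_rot: [0.0, -0.345, 0.939, -0.001]
wrist_force: [0.1, -0.3, 0.9]
opening: 1.003
grasp_force: 0.0
```

```bash
python3 go.py 442.2 -133.7 9.5 40.3
```

```text
{'time_s': 36.55, 'q': [-0.5566, 0.1697, 2.0118, -0.0012, 0.9573, -2.8316], 'eef_pos': [0.4419, -0.1366, 0.0613], 'eef_rot': [0.0005, -0.3452, 0.9385, -0.0014], 'wrist_force': [0.1425, -0.3209, 0.9132], 'opening': 1.0031, 'grasp_force': 0.0}
p [ 441.  -133.8   59.1]
tool x yaw -139.9 tilt [-0.002   0.0015 -1.    ]
shift [-1.  -0.8 49.6] turn -0.003
```

Request:
move_arm:
  series:
    - [[1,0,0,15,0],[1,-1,-1,30,0],[1,-1,-1,43,0],[1,-1,-1,49.5,0],[1,-1,-1,49.5,0],[0,-1,-1,49.5,0],[0,-1,-1,49.5,0],[0,-1,-1,49.5,0],[0,-1,-1,49.5,0],[0,-1,-1,49.5,0]]

```text
time_s: 37.48
eef_pos: [0.4442, -0.1335, 0.0118]
eef_rot: [0.0, -0.345, 0.939, -0.001]
wrist_force: [-6.8, 3.5, 11.2]
opening: 0.313
grasp_force: 58.5
```

Request:
move_arm:
  series:
    - [[0,0,0,0,0],[0,0,0,0,0],[0,0,0,0,0],[0,0,0,0,0],[0,0,0,-15,0],[0,0,0,-40,0],[0,0,0,-60,0],[0,0,0,-60,0],[0,0,0,-60,0],[0,0,0,-60,0]]

```text
time_s: 38.32
eef_pos: [0.4431, -0.133, 0.0704]
eef_rot: [-0.0, -0.345, 0.939, 0.0]
wrist_force: [0.3, 0.3, 0.0]
opening: 0.317
grasp_force: 59.4
```

```bash
python3 go.py 545 25.9 66 -10.3
```

```text
{'time_s': 38.3167, 'q': [-0.549, 0.1546, 2.0057, 0.0, 0.9821, -2.8238], 'eef_pos': [0.4431, -0.133, 0.0704], 'eef_rot': [-0.0002, -0.3448, 0.9387, 0.0003], 'wrist_force': [0.3495, 0.3017, 0.0176], 'opening': 0.3169, 'grasp_force': 59.4153}
p [ 442.7 -132.7   69.8]
tool x yaw -139.7 tilt [-0.0021  0.0012 -1.    ]
shift [-180.7   54.7    3.8] turn 0.884
```

Request:
move_arm:
  series:
    - [[0,-20,6,0,0.1],[0,-40,12,0,0.2],[0,-60,18,0,0.3],[0,-80,24,0,0.4],[0,-100,30,0,0.5],[0,-120,36,0,0.6],[0,-140,42,1,0.7],[0,-160,48,2,0.8],[0,-180,54.5,3,0.884],[0,-180,54.5,3,0.884]]

```text
time_s: 39.25
eef_pos: [0.5461, 0.0275, 0.0666]
eef_rot: [-0.001, 0.091, 0.996, 0.001]
wrist_force: [-0.5, -0.2, 0.1]
opening: 0.313
grasp_force: 59.4
```

```bash
python3 go.py 545 25.9 19 -10.3 569 21.2 18 -10.3
```

```text
{'time_s': 39.25, 'q': [-0.1674, 0.3279, 1.7952, 0.0012, 1.0198, -1.5571], 'eef_pos': [0.5461, 0.0275, 0.0666], 'eef_rot': [-0.0006, 0.0907, 0.9959, 0.0006], 'wrist_force': [-0.4776, -0.1978, 0.0574], 'opening': 0.3129, 'grasp_force': 59.3906}
p [544.9  25.8  66.6]
tool x yaw 169.9 tilt [-2.6e-03  2.0e-04 -1.0e+00]
shift [-0.2  0.1 47.6] turn 0.003
shift [-24.5  -0.3   0.9] turn -0.0
```

Request:
move_arm:
  series:
    - [[0,0,0,20,0],[0,0,0,38,0],[0,0,0,46,0],[0,0,0,46,0],[0,-4,0,46,0],[0,-9,0,46,0],[0,-14,0,46,0],[0,-19,0,46,0],[0,-23,0,46,0],[0,-23,0,46,0]]

```text
time_s: 40.18
eef_pos: [0.5685, 0.0205, 0.022]
eef_rot: [-0.0, 0.09, 0.996, -0.0]
wrist_force: [-2.4, 0.9, -5.2]
opening: 0.309
grasp_force: 60.1
```

Request:
move_arm:
  series:
    - [[0.6,0,0,0,0],[0.6,0,0,0,0],[0.6,0,0,0,0],[0.6,0,0,-25,0],[0.6,0,0,-55,0],[0,20,0,-55,0],[0,43,0,-55,0],[0,43,0,-55,0],[0,43,0,-25,0],[0,43,0,2,0]]

```text
time_s: 41.02
eef_pos: [0.5288, 0.028, 0.0218]
eef_rot: [0.004, 0.09, 0.996, -0.0]
wrist_force: [-0.1, 0.1, -0.7]
opening: 0.006
grasp_force: 0.0
```

```bash
python3 go.py 573.2 21 17 -10.3
```

```text
{'time_s': 41.0167, 'q': [-0.1714, 0.3691, 1.857, -0.0, 0.908, -1.5626], 'eef_pos': [0.5288, 0.028, 0.0218], 'eef_rot': [0.0037, 0.0897, 0.996, -0.0003], 'wrist_force': [-0.1327, 0.0677, -0.7143], 'opening': 0.0058, 'grasp_force': 0.0}
p [523.5  28.7  16.3]
tool x yaw 169.7 tilt [-0.006  0.001 -1.   ]
shift [-50.3   1.4  -1. ] turn -0.0
```

Request:
move_arm:
  series:
    - [[0,-4,0,0,0],[0,-10,0.5,0,0],[0,-16,1,0,0],[0,-22,1,0,0],[0,-28,1,0,0],[0,-34,1,0,0],[0,-40,1,0,0],[0,-45,1,0,0],[0,-48,1,0,0],[0,-49,1,0,0]]

```text
time_s: 41.95
eef_pos: [0.5732, 0.0208, 0.0197]
eef_rot: [-0.002, 0.09, 0.996, 0.0]
wrist_force: [-10.7, 1.6, 9.0]
opening: -0.002
grasp_force: 5.3
```

Request:
move_arm:
  series:
    - [[0,-0.5,0,0,0],[0,-1,0,0,0],[0,-1.5,0,0,0],[0,-2,0,0,0],[0,-2.5,0,0,0],[0,-3,0,0,0],[0,-3.5,0,0,0],[0,-4,0,0,0],[0,-4,0,0,0],[0,-4,0,0,0]]

```text
time_s: 42.78
eef_pos: [0.5732, 0.0209, 0.0192]
eef_rot: [-0.006, 0.089, 0.996, 0.0]
wrist_force: [-21.1, 2.9, 16.8]
opening: 0.002
grasp_force: 10.5
```

Request:
move_arm:
  series:
    - [[0,10,0,0,0],[0,13,0,-20,0],[0,60,-40,-60,0],[0,80,-80,-100,0],[0,100,-120,-130,0],[0,100,-160,-130,0],[0,100,-200,-130,0],[0,100,-200,-130,0],[0,100,-200,-130,0],[0,100,-200,-130,0]]

```text
time_s: 43.62
eef_pos: [0.4447, -0.1622, 0.1514]
eef_rot: [0.002, 0.092, 0.996, -0.001]
wrist_force: [0.0, 0.2, -0.5]
opening: 0.002
grasp_force: 0.0
```

```bash
python3 go.py;  python3 - <<'E'
from h import *
im,d=camera("side"); im2,d=camera("top"); a=cv2.resize(im[180:230,290:370],(560,350),interpolation=cv2.INTER_CUBIC); b=cv2.resize(im2[165:240,280:344],(240,350),interpolation=cv2.INTER_CUBIC)
cv2.imwrite("pics/p5.png",np.hstack([a,b]))
E
```

```text
{'time_s': 43.6167, 'q': [-0.6011, 0.0403, 1.9347, -0.0002, 1.1623, -1.9871], 'eef_pos': [0.4447, -0.1622, 0.1514], 'eef_rot': [0.0019, 0.0922, 0.9957, -0.0012], 'wrist_force': [0.0444, 0.1773, -0.4725], 'opening': 0.002, 'grasp_force': 0.0}
p [ 444.5 -159.6  150.2]
tool x yaw 169.6 tilt [ 8.e-04  1.e-04 -1.e+00]
```

View pics/p5.png

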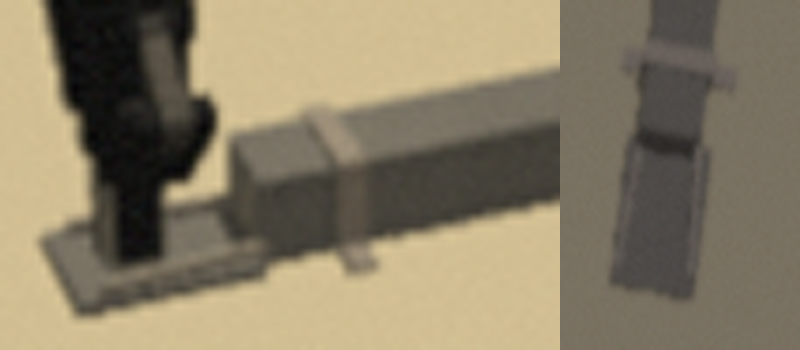

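Trough is empty, and the dark bore mouth shows at (668,143) in the top crop. Next I check with depth that the last cartridge is flush, and find the bar direction.

```bash
python3 - <<'E'
from h import *
u=np.array([.9838,-.179]); v=np.array([.179,.9838])
for n,off in(("side",(1.0,0)),("top",(1,2.3))):
    S=[];
    D=np.median([camera(n)[1] for _ in range(3)],0); W=world(n,D)*1000
    m=np.array([584.3,18.8])+([1,2.3] if n=="top" else [-1,0])
    s=(W[...,:2]-m)@u; l=(W[...,:2]-m)@v; Z=W[...,2]
    for zl in range(4,48,4):
        k=(D>0)&(abs(l)<11)&(Z>=zl)&(Z<zl+4)&(s>-12)&(s<40)
        print(n,zl,k.sum(),np.percentile(s[k],[5,25,50]).round(1) if k.sum()>2 else "")
    if n=="side":
        k=(D>0)&(abs(l)>16)&(abs(l)<20)&(s>-12)&(s<8)&(Z>14)&(Z<40); print("wall fronts",k.sum(),np.percentile(s[k],[5,25,50]))
W=W/1000; X,Y,Z=W[...,0],W[...,1],W[...,2]
k=(np.hypot(X-.601,Y+.304)<.042)&(Z>.04)&(Z<.075); P=(W[k][:,:2]*1000).astype(np.float32); f=cv2.fitLine(P,cv2.DIST_L2,0,.01,.01).ravel(); print("bar",k.sum(),f,np.degrees(np.arctan2(f[1],f[0])),cv2.minAreaRect(P))
k=(np.hypot(X-.601,Y+.304)<.07)&(Z>.042)&(Z<.075); print("tier",cv2.minEnclosingCircle((W[k][:,:2]*1000).astype(np.float32)))
E
```

```text
side 4 13 [-10.5  -8.3  -5.6]
side 8 4 [-7.2 -5.3 -4. ]
side 12 3 [0.2 0.4 0.7]
side 16 2 
side 20 4 [0.5 0.6 0.7]
side 24 3 [0.6 0.6 0.7]
side 28 3 [0.4 0.5 0.5]
side 32 3 [0.6 1.1 1.8]
side 36 2 
side 40 38 [ 5.4 10.5 20.5]
side 44 22 [ 0.3  5.  28.4]
wall fronts 21 [-0.40903677  0.04824502  2.54999584]
top 4 33 [-11.5  -8.9  -5.9]
top 8 2 
top 12 1 
top 16 0 
top 20 3 [0.3 0.3 0.4]
top 24 1 
top 28 4 [0.1 0.4 0.5]
top 32 0 
top 36 25 [ 0.7  5.4 16.2]
top 40 109 [ 2.4 10.6 19.8]
top 44 19 [ 6.  18.6 34.1]
bar 256 [ 9.5364457e-01 -3.0093524e-01  6.0151489e+02 -3.0367126e+02] -17.513786 ((600.8948364257812, -304.4332580566406), (17.4339542388916, 83.08961486816406), 72.65664672851562)
tier ((601.9197998046875, -304.6026916503906), 60.0638542175293)
```

The last cartridge's rear face is about 0.5 mm inside the mouth. The bar is at top camera (601,-304), yaw -17.5°. Now the tier.

```bash
python3 go.py 600.3 -306.5 110 -17.4 600.3 -306.5 36 -17.4 600.3 -306.5 160 -17.4 463.2 350 190 16
```

```text
{'time_s': 44.1167, 'q': [-0.5947, 0.0419, 1.9368, 0.0, 1.1634, -1.987], 'eef_pos': [0.4442, -0.1582, 0.1497], 'eef_rot': [-0.0002, 0.0891, 0.996, 0.0001], 'wrist_force': [-0.3474, -0.8343, 0.7081], 'opening': -0.0008, 'grasp_force': 0.0}
p [ 444.2 -158.5  149.9]
tool x yaw 169.7 tilt [-1.e-04  1.e-04 -1.e+00]
shift [-180.  -117.8   39.9] turn 0.125
shift [-0. -0. 74.] turn -0.0
shift [   0.    0. -124.] turn -0.0
shift [327.2 585.5 -29.9] turn -0.583
```

Request:
move_arm:
  series:
    - [[0.5,-30,-20,0,0.02],[0.5,-60,-40,0,0.04],[0.5,-90,-60,0,0.06],[0.5,-120,-80,0,0.09],[0.5,-150,-98,10,0.125],[0.5,-180,-118,20,0.125],[0.5,-180,-118,40,0.125],[0.5,-180,-118,40,0.125],[0.5,-180,-118,40,0.125],[0.5,-180,-118,40,0.125]]

```text
time_s: 45.05
eef_pos: [0.5997, -0.3066, 0.1103]
eef_rot: [-0.0, 0.152, 0.988, 0.0]
wrist_force: [0.4, 0.1, 0.6]
opening: 0.499
grasp_force: 0.0
```

```bash
python3 go.py 600.3 -306.5 36 -17.4
```

```text
{'time_s': 45.05, 'q': [-0.6485, 0.5123, 1.4293, 0.0001, 1.2008, -1.9148], 'eef_pos': [0.5997, -0.3066, 0.1103], 'eef_rot': [-0.0003, 0.1516, 0.9884, 0.0002], 'wrist_force': [0.4337, 0.1122, 0.5822], 'opening': 0.499, 'grasp_force': 0.0}
p [ 600.2 -306.9  111.5]
tool x yaw 162.6 tilt [ 0.0015 -0.0011 -1.    ]
shift [ 0.2  0.5 75.5] turn -0.001
```

Request:
move_arm:
  series:
    - [[0.5,0,0,20,0],[0.5,0,0,40,0],[0.5,0,0,60,0],[0.5,0,0,71,0],[0.5,0,0,75,0],[0.5,0,0,75,0],[0,0,0,75,0],[0,0,0,75,0],[0,0,0,75,0],[0,0,0,75,0]]

```text
time_s: 45.98
eef_pos: [0.6011, -0.3081, 0.037]
eef_rot: [0.001, 0.152, 0.988, -0.001]
wrist_force: [-1.0, 0.7, 7.1]
opening: 0.174
grasp_force: 59.4
```

Request:
move_arm:
  series:
    - [[0,0,0,0,0],[0,0,0,0,0],[0,0,0,-5,0],[0,0,0,-15,0],[0,0,0,-30,0],[0,0,0,-50,0],[0,0,0,-70,0],[0,0,0,-90,0],[0,0,0,-110,0],[0,0,0,-120,0]]

```text
time_s: 46.82
eef_pos: [0.6013, -0.3082, 0.1596]
eef_rot: [0.002, 0.152, 0.988, -0.001]
wrist_force: [0.8, -0.3, -0.6]
opening: 0.173
grasp_force: 58.6
```

```bash
python3 go.py 500 0 160 0 463.2 350 160 16
```

```text
{'time_s': 46.8167, 'q': [-0.6488, 0.4597, 1.398, 0.0, 1.2787, -1.9149], 'eef_pos': [0.6013, -0.3082, 0.1596], 'eef_rot': [0.0022, 0.1518, 0.9884, -0.0012], 'wrist_force': [0.7666, -0.3422, -0.5867], 'opening': 0.1726, 'grasp_force': 58.6314}
p [ 601.7 -308.5  159.8]
tool x yaw 162.5 tilt [ 0.0047 -0.0035 -1.    ]
shift [189.6 263.7  -1.8] turn -0.305
shift [ 36.8 350.   -0.9] turn -0.279
```

Request:
move_arm:
  series:
    - [[0,12,16,0,-0.02],[0,30,42,0,-0.05],[0,52,73,0,-0.08],[0,74,104,0,-0.12],[0,96,135,0,-0.16],[0,118,166,0,-0.2],[0,140,197,0,-0.24],[0,160,226,0,-0.27],[0,178,250,0,-0.305],[0,189,263,0,-0.305]]

```text
time_s: 47.75
eef_pos: [0.4962, 0.0035, 0.1536]
eef_rot: [-0.002, -0.002, 1.0, 0.001]
wrist_force: [-0.2, 0.2, -2.0]
opening: 0.174
grasp_force: 58.7
```

```bash
python3 go.py 463.2 350 160 16
```

```text
{'time_s': 47.75, 'q': [-0.2331, 0.0941, 1.8721, 0.0009, 1.1786, -1.8081], 'eef_pos': [0.4962, 0.0035, 0.1536], 'eef_rot': [-0.0015, -0.0019, 1.0, 0.0008], 'wrist_force': [-0.1587, 0.23, -1.9986], 'opening': 0.1741, 'grasp_force': 58.7079}
p [495.8   4.2 153.6]
tool x yaw -179.8 tilt [-0.0031  0.0013 -1.    ]
shift [ 31.4 346.   -5.9] turn -0.276
```

Request:
move_arm:
  series:
    - [[0,2,16,0,-0.02],[0,5,50,0,-0.05],[0,8,90,0,-0.08],[0,12,130,-2,-0.12],[0,16,170,-4,-0.16],[0,20,210,-6,-0.2],[0,23,250,-6,-0.23],[0,26,290,-6,-0.25],[0,29,325,-6,-0.276],[0,31,345,-6,-0.276]]

```text
time_s: 48.68
eef_pos: [0.4673, 0.348, 0.1602]
eef_rot: [-0.0, -0.139, 0.99, 0.0]
wrist_force: [0.0, 0.1, -1.6]
opening: 0.174
grasp_force: 58.9
```

```bash
python3 -c "
from h import *
for i in range(2): camera('side')"; python3 go.py 463.2 350 107 16; python3 - <<'E'
from h import *
im,d=camera("side"); im2,d=camera("top"); a=cv2.resize(im[70:210,180:340],(480,420),interpolation=cv2.INTER_CUBIC)
cv2.imwrite("pics/r1.png",a)
E
```

```text
{'time_s': 48.7833, 'q': [0.4357, 0.2693, 1.6517, 0.0005, 1.2211, -1.4146], 'eef_pos': [0.4673, 0.3476, 0.16], 'eef_rot': [-0.0003, -0.1392, 0.9903, 0.0002], 'wrist_force': [0.4198, -0.2182, -1.8608], 'opening': 0.1731, 'grasp_force': 58.9407}
p [467.6 345.3 159.9]
tool x yaw -164.1 tilt [-0.0012 -0.0013 -1.    ]
shift [ 2.9  5.8 52.9] turn -0.003
```

View pics/r1.png

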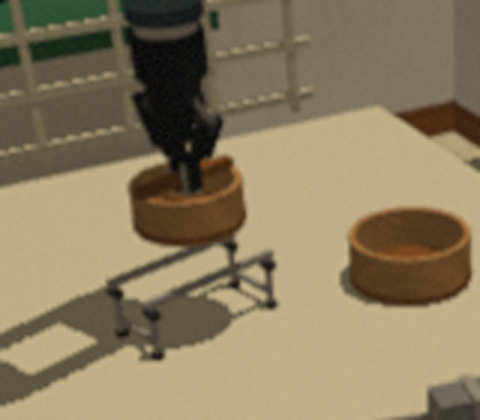

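The tier is held level above the rack; the bars run from crop (130,290) to (250,250). I'll correct the position and lower it.

Request:
move_arm:
  series:
    - [[0,1,3,5,0],[0,3,5.5,12,0],[0,3,5.5,20,0],[0,3,5.5,28,0],[0,3,5.5,36,0],[0,3,5.5,42,0],[0,3,5.5,45,0],[0,3,5.5,48,0],[0,3,5.5,50,0],[0,3,5.5,50,0]]

```text
time_s: 49.82
eef_pos: [0.4632, 0.3498, 0.1107]
eef_rot: [-0.0, -0.138, 0.99, -0.0]
wrist_force: [0.0, 0.4, -0.8]
opening: 0.172
grasp_force: 59.0
```

```bash
python3 go.py 463.2 350 107 16
```

```text
{'time_s': 49.8167, 'q': [0.4425, 0.3274, 1.6886, -0.0, 1.126, -1.4045], 'eef_pos': [0.4632, 0.3498, 0.1107], 'eef_rot': [-0.0002, -0.1377, 0.9905, -0.0001], 'wrist_force': [0.0175, 0.3766, -0.7558], 'opening': 0.1717, 'grasp_force': 58.9893}
p [463.4 349.9 111.1]
tool x yaw -164.2 tilt [ 4.e-04  2.e-04 -1.e+00]
shift [0.1 0.2 4.1] turn -0.003
```

Request:
move_arm:
  series:
    - [[0,0,0,1,0],[0,0,0,2,0],[0,0,0,3,0],[0,0,0,4,0],[0,0,0,4.5,0],[0,0,0,4.5,0],[0,0,0,4.5,0],[0,0,0,4.5,0],[0,0,0,4.5,0],[0,0,0,4.5,0]]

```text
time_s: 50.75
eef_pos: [0.4632, 0.3498, 0.107]
eef_rot: [0.0, -0.138, 0.99, 0.0]
wrist_force: [-3.3, -1.5, 4.8]
opening: 0.18
grasp_force: 59.8
```

```bash
python3 go.py
```

```text
{'time_s': 50.75, 'q': [0.4425, 0.3324, 1.6907, 0.0, 1.1185, -1.4045], 'eef_pos': [0.4632, 0.3498, 0.107], 'eef_rot': [0.0, -0.1377, 0.9905, 0.0], 'wrist_force': [-3.3462, -1.5229, 4.8343], 'opening': 0.1795, 'grasp_force': 59.7809}
p [463.2 349.8 107. ]
tool x yaw -164.2 tilt [ 1.e-04  0.e+00 -1.e+00]
```

Request:
move_arm:
  series:
    - [[0.2,0,0,0,0],[0.3,0,0,0,0],[0.45,0,0,0,0],[0.45,0,0,0,0],[0.45,0,0,0,0],[0.45,0,0,-10,0],[0.45,0,0,-30,0],[0.45,0,0,-60,0],[0.45,0,0,-90,0],[0.45,0,0,-100,0]]

```text
time_s: 51.68
eef_pos: [0.4654, 0.351, 0.2123]
eef_rot: [0.004, -0.138, 0.99, 0.001]
wrist_force: [1.6, 0.2, 0.4]
opening: 0.45
grasp_force: 0.0
```

Request:
move_arm:
  series:
    - [[0,0,-30,0,0],[0,0,-65,0,0],[0,0,-100,0,0],[0,0,-140,0,0],[0,0,-180,0,0],[0,0,-220,0,0],[0,0,-260,0,0],[0,0,-300,0,0],[0,0,-320,0,0],[0,0,-320,0,0]]

```text
time_s: 52.52
eef_pos: [0.5516, 0.0376, 0.2069]
eef_rot: [0.0, -0.135, 0.991, -0.001]
wrist_force: [0.3, 0.8, -0.0]
opening: 0.001
grasp_force: 0.0
```

```bash
python3 go.py; python3 next.py; python3 - <<'E'
from h import *
im,d=camera("side"); im2,d2=camera("top"); a=cv2.resize(im[100:220,180:340],(480,360),interpolation=cv2.INTER_CUBIC); b=cv2.resize(im2[180:300,120:226],(318,360),interpolation=cv2.INTER_CUBIC)
cv2.imwrite("pics/r2.png",np.hstack([a,b]))
W=world("top",d2); X,Y,Z=W[...,0],W[...,1],W[...,2]
k=(np.hypot(X-.464,Y-.352)<.08)&(Z>.108)&(Z<.14)&(d2>0); print("tier",cv2.minEnclosingCircle((W[k][:,:2]*1000).astype(np.float32)),np.median(Z[k]))
P=W[k]; A=np.c_[P[:,:2],np.ones(len(P))]; print("plane",np.linalg.lstsq(A,P[:,2],rcond=None)[0])
u=np.array([np.cos(.278),np.sin(.278)])
k=(Z>.06)&(Z<.082)&(np.hypot(X-.464,Y-.352)<.11)&(np.hypot(X-.464,Y-.352)>.065)&(d2>0); print("rack",cv2.minAreaRect((W[k][:,:2]*1000).astype(np.float32)))
E
```

```text
{'time_s': 52.5167, 'q': [-0.146, 0.1543, 1.6886, -0.0013, 1.2975, -1.9876], 'eef_pos': [0.5516, 0.0376, 0.2069], 'eef_rot': [0.0004, -0.1352, 0.9908, -0.0008], 'wrist_force': [0.3337, 0.7573, -0.0201], 'opening': 0.0014, 'grasp_force': 0.0}
p [550.7  40.6 206.6]
tool x yaw -164.3 tilt [-2.e-04  5.e-04 -1.e+00]
tier ((464.0393981933594, 351.3819885253906), 60.6299934387207) 0.12115409490077902
plane [1.32853505e-03 6.07955080e-05 1.21770962e-01]
rack ((464.9229736328125, 352.1774597167969), (170.51744079589844, 86.10205078125), 15.460550308227539)
```

View pics/r2.png

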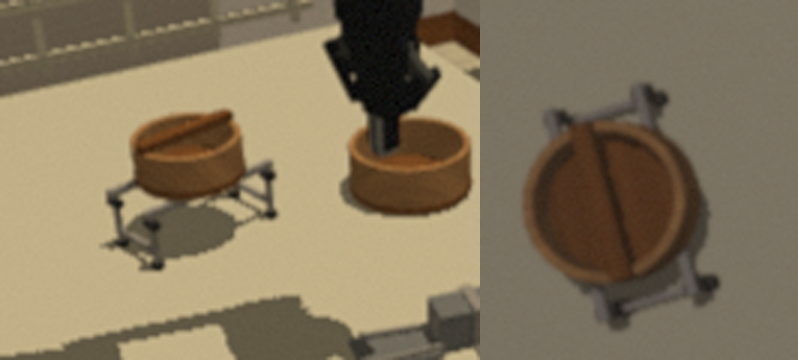

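The tier stands level on both bars and centred within 1 mm; crop (190,155) left, (612,205) right. No loose cartridges remain. Now the toggle.

```bash
python3 go.py 411.8 -330.6 130 5.5 411.8 -330.6 63 5.5 476.5 -324.4 63 5.5
```

```text
{'time_s': 52.8167, 'q': [-0.1367, 0.1529, 1.6909, 0.0002, 1.298, -1.9856], 'eef_pos': [0.5501, 0.0433, 0.2065], 'eef_rot': [-0.0001, -0.1386, 0.9904, 0.0001], 'wrist_force': [0.7818, 0.7426, -0.0059], 'opening': 0.0026, 'grasp_force': 0.0}
p [550.2  43.2 206.6]
tool x yaw -164.1 tilt [-1.e-04  1.e-04 -1.e+00]
shift [ 235.7 -321.5   76.5] turn 0.182
shift [-0. -0. 67.] turn -0.0
shift [-65.  -0.  -0.] turn -0.0
```

Request:
move_arm:
  series:
    - [[0,20,-27,0,0.02],[0,42,-57,0,0.04],[0,64,-87,0,0.06],[0,86,-117,0,0.08],[0,108,-147,5,0.1],[0,130,-177,10,0.12],[0,152,-207,15,0.14],[0,174,-237,20,0.16],[0,196,-267,25,0.182],[0,218,-297,30,0.182]]

```text
time_s: 53.75
eef_pos: [0.4213, -0.3042, 0.1766]
eef_rot: [0.0, -0.047, 0.999, -0.0]
wrist_force: [0.9, -0.4, 0.5]
opening: 0.002
grasp_force: 0.0
```

```bash
python3 -c "
from h import *
for i in range(2): camera('side')"; python3 go.py 411.8 -330.6 63 5.5; python3 see.py side toggle_tip
```

```text
{'time_s': 53.85, 'q': [-0.8586, 0.1167, 1.7973, -0.0016, 1.2271, -2.5189], 'eef_pos': [0.4201, -0.307, 0.1761], 'eef_rot': [-0.0004, -0.045, 0.999, -0.0006], 'wrist_force': [-1.1367, 0.6746, 0.4202], 'opening': 0.0011, 'grasp_force': 0.0}
p [ 421.2 -304.   176.2]
tool x yaw -174.7 tilt [-2.e-04  8.e-04 -1.e+00]
shift [ 11.8 -25.7 113.2] turn -0.003
```

Request:
move_arm:
  series:
    - [[0,6,-13,0,0],[0,12,-26,10,0],[0,12,-26,35,0],[0,12,-26,60,0],[0,12,-26,85,0],[0,12,-26,105,0],[0,12,-26,113,0],[0,12,-26,113,0],[0,12,-26,113,0],[0,12,-26,113,0]]

```text
time_s: 54.88
eef_pos: [0.4129, -0.3312, 0.0648]
eef_rot: [0.001, -0.047, 0.999, -0.001]
wrist_force: [-0.5, 0.4, -0.6]
opening: 0.002
grasp_force: 0.0
```

```bash
python3 go.py 476.5 -324.4 63 5.5; python3 - <<'E'
from h import *
im,d=camera("side"); a=cv2.resize(im[220:350,290:450],(640,520),interpolation=cv2.INTER_CUBIC)
cv2.imwrite("pics/s1.png",a)
E
```

```text
{'time_s': 54.8833, 'q': [-0.9004, 0.2957, 1.8432, -0.0001, 1.0004, -2.5656], 'eef_pos': [0.4129, -0.3312, 0.0648], 'eef_rot': [0.0006, -0.0472, 0.9989, -0.0009], 'wrist_force': [-0.5184, 0.3826, -0.5556], 'opening': 0.0015, 'grasp_force': 0.0}
p [ 413.1 -331.3   65.1]
tool x yaw -174.6 tilt [ 0.0018 -0.0023 -1.    ]
shift [-63.8   0.9   2.2] turn -0.002
```

View pics/s1.png

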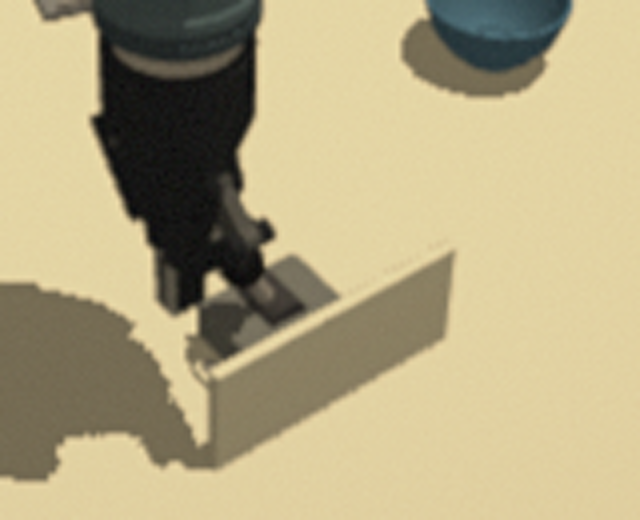

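The closed fingers, crop (185,280), stand just behind the ball (245,262), with the lever leaning toward the robot. I push towards +x.

Request:
move_arm:
  series:
    - [[0,-6,0,0,0],[0,-12,0,0,0],[0,-19,0,0,0],[0,-26,0,0,0],[0,-33,0,0,0],[0,-40,0,0,0],[0,-46,0,0,0],[0,-52,0,0,0],[0,-57,0,0,0],[0,-60,0,0,0]]

```text
time_s: 55.87
eef_pos: [0.4725, -0.3243, 0.0632]
eef_rot: [-0.0, -0.047, 0.999, 0.0]
wrist_force: [-2.1, -1.0, -0.5]
opening: 0.001
grasp_force: 0.8
```

Request:
move_arm:
  series:
    - [[0,-1,0,0,0],[0,-2,0,0,0],[0,-3,0,0,0],[0,-4,0,0,0],[0,-4,0,0,0],[0,-4,0,0,0],[0,-4,0,0,0],[0,-4,0,0,0],[0,-4,0,0,0],[0,-4,0,0,0]]

```text
time_s: 56.7
eef_pos: [0.4753, -0.324, 0.0632]
eef_rot: [-0.001, -0.047, 0.999, 0.0]
wrist_force: [-5.6, -0.3, -1.2]
opening: -0.003
grasp_force: 2.6
```

Request:
move_arm:
  series:
    - [[0,-0.5,0,0,0],[0,-1,0,0,0],[0,-1.5,0,0,0],[0,-2,0,0,0],[0,-2,0,0,0],[0,-2,0,0,0],[0,-2,0,0,0],[0,-2,0,0,0],[0,-2,0,0,0],[0,-2,0,0,0]]

```text
time_s: 57.53
eef_pos: [0.4756, -0.3239, 0.0631]
eef_rot: [-0.002, -0.047, 0.999, 0.001]
wrist_force: [-12.6, -0.6, 1.4]
opening: -0.003
grasp_force: 6.3
```

```bash
python3 go.py 476.5 -324.4 63 5.5
```

```text
{'time_s': 57.5333, 'q': [-0.8026, 0.3897, 1.7184, -0.003, 1.0377, -2.4662], 'eef_pos': [0.4756, -0.3239, 0.0631], 'eef_rot': [-0.0023, -0.0472, 0.9989, 0.0007], 'wrist_force': [-12.6303, -0.6265, 1.4376], 'opening': -0.0029, 'grasp_force': 6.3475}
p [ 475.6 -323.9   63.1]
tool x yaw -174.6 tilt [-0.0047  0.0012 -1.    ]
shift [-0.9 -0.5  0.1] turn -0.002
```

The hard stop is reached. I retreat back and up, then check everything.

Request:
move_arm:
  series:
    - [[0,5,0,0,0],[0,20,0,0,0],[0,45,0,0,0],[0,60,0,-20,0],[0,70,0,-60,0],[0,70,0,-100,0],[0,80,30,-130,0],[0,90,60,-150,0],[0,90,60,-150,0],[0,90,60,-150,0]]

```text
time_s: 58.47
eef_pos: [0.3841, -0.2732, 0.2164]
eef_rot: [0.003, -0.048, 0.999, -0.003]
wrist_force: [0.1, -0.9, -0.3]
opening: 0.003
grasp_force: 0.0
```

```bash
python3 next.py; python3 - <<'E'
from h import *
im,d=camera("side"); im2,d2=camera("top"); 
cv2.imwrite("pics/f1.png",np.hstack([cv2.resize(im[120:350,220:480],(400,354)),cv2.resize(im2[50:300,120:500],(400,354))]))
for n,D in(("side",d),("top",d2)):
    W=world(n,D); X,Y,Z=W[...,0],W[...,1],W[...,2]
    k=(D>0)&(Z>.066)&(Z<.1)&(np.hypot(X-.478,Y+.324)<.045); P=W[k]; print(n,"ball",k.sum(),P.mean(0).round(4))
W=world("side",d)*1000; u=np.array([.9838,-.179]); v=np.array([.179,.9838]); s=(W[...,:2]-[583.3,18.8])@u; l=(W[...,:2]-[583.3,18.8])@v
k=(d>0)&(abs(l)<11)&(W[...,2]>12)&(W[...,2]<34)&(s>-60)&(s<10); print("rear face s",np.percentile(s[k],[5,50]),k.sum())
st()
E
```

```text
side ball 111 [ 0.4957 -0.3272  0.0768]
top ball 96 [ 0.5005 -0.3192  0.0774]
rear face s [0.46908631 0.94562469] 9
{'time_s': 58.6667, 'q': [-0.8731, -0.0397, 1.8809, 0.0002, 1.3015, -2.5377], 'eef_pos': [0.3828, -0.2731, 0.2126], 'eef_rot': [-0.0002, -0.0469, 0.9989, 0.0005], 'wrist_force': [-0.2523, 0.9403, -1.4095], 'opening': -0.0019, 'grasp_force': 0.0}
```

View pics/f1.png

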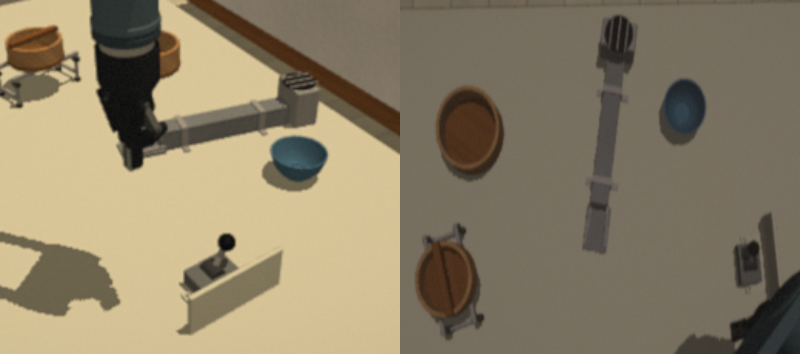

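The lever now leans to +x, with the ball at (227,242) left. The tier is on the rack at (35,48), the tube mouth is clear, and the bowl and big tier are untouched. Handing in.

```bash
python3 -c "
from h import *
print(order.hand_in())"
```

```text
the job is handed in; nothing more can be done
None
```

I handed the job in: all five cartridges are in the tube with none sticking out, the small tier stands level in the middle of the rack, and the toggle was pushed last, to its stop at on. The hand-in call gave back no verdict.

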